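# Close the mouthguard box in the gear caddy

### The job

The mint green lid of the mouthguard box is leaning on the little drying stand. Slide the caddy's clear cover open, set the lid squarely on the mint box inside and press it down gently, without forcing it, until it snaps past its catches and is fully home; then slide the cover fully shut over it. Leave the cup, the tin and the jump handles where they are.

Things in the scene. Friction and masses are not known exactly. Their poses are not given: they have to be found in the camera images.
- caddy: Gear caddy, a fixed black tray 168 x 260 x 56 mm (own x, y, z); origin at the centre of its underside, z up. Inside (148 mm clear between the long walls, floor 6 mm up) a mint green mouthguard box is mounted on soft springs, centred at own (0, -64) mm. A clear cover slides over it along own y in tracks on the long walls (track cheeks reach 66 mm up).
- box_rim (a point): Centre of the open top of the mint box, at rim height: 48 mm above the caddy's underside at rest; axes as the caddy. Box 52 mm (caddy x) by 76 mm (y) outside, 28 mm tall. It sinks on its springs when pressed, at most 14 mm to a hard stop, and rises when let go. A lid that is home has its origin 11 mm below this point, its top 4 mm above it.
- catch (a point): White sprung catch in the middle of the box's +y end (same at -y), 16 mm wide; point 4 mm below the rim. Its 30 degree ramp stands out 0.5 mm just below the rim, 4 mm at 7 mm below. A lid laid on rests on the catches 5 to 9 mm too high and blocks the cover. The box gives way under it, so press on past the box's own height: at about 7 to 14 N the lid snaps past, its top plate onto the rim.
- cover (a joint): The caddy's clear sliding cover, m: 0 = fully shut over the mint box, 0.125 = fully open, moved along the caddy's +y. Stays where it is left; about 1.5 N moves it. 122 mm long (y), 156 mm wide (x), underside 56 mm and top 61 mm above the caddy's underside, 4 mm above a lid that is home.
- cover_grip (a point): Top centre of the orange grip rib in the middle of the cover: rib 14 mm thick (caddy y), 50 mm long (caddy x), 26 mm tall; this point is 87 mm above the caddy's underside. Moves with the cover; axes as the caddy.
- lid: Loose mint green lid of the box, 40 to 85 g: 84 mm (own x) by 60 mm (own y), 15 mm tall; origin at the centre of its underside, own z out through its top. 4 mm top plate, skirt 11 mm deep, inside 79 x 55 mm: slips over the box with 1.5 mm play each side, long side along the caddy's y, either way round.
- stand: Wooden drying stand, fixed; foot 120 x 70 x 8 mm, origin at the centre of its underside, z up. A 40 mm wide board rises at 30 degrees towards own +x (upper end 71 mm high), 8 mm lip at its lower end. The lid starts on the board, top outward, own x up the slope, own z leaning 30 degrees to the stand's -x, overhanging the board 6 to 14 mm on each side (own y).
- cup: Bystander: glass cup, 72 mm across, 95 mm tall; origin at the centre of its underside.
- tin: Bystander: white enamel tin with blue band and latch, 73 x 98 x 46 mm; origin at the centre of its underside.
- handles: Bystander: a pair of steel jump handles clipped together, lying along own y, 60 x 132 mm, 26 mm high; origin under its centre.
Things that resemble listed ones, but are neither listed nor needed, are in the scene too. What is meant by the lid is not purple, and is the smaller of those in its own colour.

How it is judged:
On the way, in this order (a step that is already met when the one before it is completed fails the run):
1. the cover is slid open (at least 60 mm) (value of joint cover above 0.06 m), for 0.2 s.
2. the lid is fully home on the box (z of lid in the frame of box_rim below -0.009 m and horizontal distance between lid and box_rim below 0.004 m and angle between lid's own z axis and vertical below 0.05 rad and angle between the x axis of lid and the y axis of caddy, either way round below 0.08 rad), for 0.2 s.
At the end, for the whole second after the job is handed in: The lid is home on the box (no more than 2 mm above fully down, within 4 mm of centre, level within 0.05 rad, long side along the caddy's y within 0.08 rad) and at rest, the cover is within 5 mm of fully shut, and the cup, the tin and the jump handles are within 30 mm of where they were (all of step 2 and value of joint cover below 0.005 m and linear speed of lid below 0.01 m/s and distance of each of cup, tin, handles from where it was at the start of the episode below 0.03 m); the robot touches nothing.
It fails at once if the lid is forced: more than 40 N between lid and caddy (box, catches or cover) (contact force between lid and caddy above 40 N).
It fails at once if the cup, the tin or the jump handles are moved more than 30 mm (distance of any of cup, tin, handles from where it was at the start of the episode above 0.03 m).
It fails at once if the cup is tipped (angle between cup's own z axis and vertical above 0.35 rad).
It also fails if it takes over 72 s, if anything falls off the work surface, if the arm or the gripper's body presses on something with over 40 N, if the wrist force passes 120 N, or if a joint passes its speed limit or range.

### The arm

A 6-joint arm with a two-finger parallel gripper is mounted at the origin on the work surface. World frame = base frame: x ahead of the robot, y to its left, z up, the work surface at z = 0. Lengths are in m, angles in rad, forces in N, time in s.
With the tool pointing down it reaches from about 0.425 to 0.95 m from the base axis. Payload 14.7 kg.
Tool frame: the origin (TCP) lies at the very end of the fingers, on their centre line; the grasp point (between the pads) lies 19 mm behind it; x points along the fingers, z is the direction in which the jaws open and shut, and the axes are right-handed (so a half turn about x gives the same grasp; the last joint's range is limited). The gripper opens to 85 mm and grips with 20 to 120 N. Pads are 22 mm wide; open, the fingers measure 114 mm over their backs; the gripper's body (76 mm by 85 mm) begins 54 mm behind the grasp point. The pads swing forward as they close: fully open they stand 13 mm farther back than shut.
Start: joints at [1.25, 0.48, 1.596, -0, 1.065, -0.047], TCP at [0.176, 0.626, 0.231] pointing down, gripper open.
Joint ranges: [-2.75, 2.75], [-0.82, 2.05], [0.23, 2.67], [-1.56, 4.7], [0.09, 2.69], [-2.92, 2.92]. Speed limits (rad/s): [1.89, 1.89, 2.39, 3.01, 3.01, 3.01].

### API

Orientations are given as a unit quaternion [x, y, z, w].
In Python, from plant import arm, eyes, spotter gives the robot as it stands.
- The arm moves only by the tool drive_tool, never from a script. Its argument "increments" is a list of rows, each an object of numbers: "wx", "wy", "wz": the turn, a rotation vector about the tool's x, y, z scaled (see below); "tx", "ty", "tz": the shift along the tool's x, y, z scaled (see below); "fingers": the gripper's target within -1 to 1 (shut at 1, half-way at 0, fully open at -1). In form: [{"wx": .., "wy": .., "wz": .., "tx": .., "ty": .., "tz": .., "fingers": ..}, ...]. A call has 1 to 12 rows; each row shifts and turns the pose as measured when the row begins, along the tool's axes as they then stand; what a row does not reach is not made up. The controller multiplies each number of a shift by 3 cm and each number of a turn by 5 degrees. A row lasts 1/10 s, in which the tool goes at most 50 mm and 8.59 degrees, less where a joint would pass 70% of its speed; a pose out of reach is approached as far as the arm can. A call with a number of a shift or a turn outside -1 to 1 is refused whole. A call with a gripper value outside its range is refused whole. The fingers move at their own pace and stop on an object; the grip force is fixed at half the most. Time passes only in rows, so rows that do not move let the fingers close. It gives the time, the measured TCP pose, the force and the opening at its end, in the units of the state.
- arm.sense(): the state, without advancing time (a new reading comes with each control period).
- eyes.capture(name): name is "side" or "top"; returns a dict with "img" (400x640x3 uint8, red, green, blue), "mtx" (3x3 intrinsics, pixels), "k1" (the pictures are not rectified: a ray, as slopes to the right and down, at radius r is drawn at 1 + k1 r^2 times it, then the intrinsics apply), "R" (3x3) and "t" (3): a world point X has camera coordinates R X + t. Camera axes: x right, y down, z forward; pixel columns grow to the right and rows downward; lengths in m; the calibration is good to about 2 mm. A picture is of the moment at which its call begins. There is no depth.
- arm.job_done(): hands the job in, once; it reports no verdict.
Trained networks look in the newest picture that a camera, given by its name, has taken for a name from the list of things; names that differ only in an ending like _2 or _b are one class to them, and where a whole thing is asked for, a point or a joint stands for the part that bears it (a point fixed in the world has none). Each returns a list of dicts, best first, with "score" (0 to 1); they miss things now and then, are a little off and sometimes report something else, mostly with a low value. They report only what shows in the picture. A call takes as long as a camera call. They do not tell look-alikes from the thing itself.
- spotter.search_frame(camera, query): "bbox" ([left, top, width, height] in pixels, round what is visible of it).
- spotter.silhouettes(camera, query): "pixels" (400x640 bool, what is visible of it) and "bbox" ([left, top, width, height] in pixels, round what is visible of it).
- spotter.landmark_of(camera, query): "at" ([row, column] in pixels: a listed point, or the origin of a listed thing).
The state is a dict: "t": time; "q": joint angles; "joint_velocities": joint speeds; "joint_torque": joint torques, N m; "position": TCP position; "tcp_rot": TCP orientation; "wrist_force": force on the tool from outside, world axes, zero at the start; "wrist_torque": the same for the moment, N m; "gripper_width": opening from 0.0 (shut) to 1.0 (fully open).
Only numpy, scipy, OpenCV 4.12 (cv2) and the standard library are available. Lean on these libraries where they do the work, as an engineer would, in place of code of your own. Each camera call takes 0.05 s, during which the arm holds its last target. There are 200 camera calls.

## Working session

There is one attempt and no reset: what is moved stays moved. The work goes in short steps, Python scripts to look and compute and a tool call to move; the robot and the scene stay as the last step left them, time stands still between calls to the robot, and variables do not carry over. Pictures are saved under pics/ and viewed, about 8 in all and at most 12, crops included, and the job is handed in when it is done.

Besides the shell and the picture viewer there is one more tool, called after "Call:" by a JSON object that holds its "op" and its "data", one argument or row to a line. drive_tool: Moves the arm, as the interface text tells. Shifts and turns lie within -1 to 1; 1 stands for 3 cm of shift or 5 degrees of turn. Its arguments: {"type":"object","properties":{"increments":{"type":"array"}},"required":["increments"]}

```bash
mkdir -p pics; ls
cat > h.py <<'E'
import numpy as np, cv2
from plant import arm, eyes, spotter
def cap(n): return eyes.capture(n)
def ray(c,px):  # px=(col,row)
    d=np.array([c["k1"],0,0,0,0],float)
    p=cv2.undistortPoints(np.array([[px]],float),np.array(c["mtx"],float),d)[0,0]
    R=np.array(c["R"]);t=np.array(c["t"])
    return -R.T@t, R.T@np.array([p[0],p[1],1.])
def atz(c,px,z):
    o,d=ray(c,px); return o+d*(z-o[2])/d[2]
def proj(c,X):
    rv=cv2.Rodrigues(np.array(c["R"],float))[0]
    return cv2.projectPoints(np.array(X,float).reshape(-1,1,3),rv,np.array(c["t"],float),np.array(c["mtx"],float),np.array([c["k1"],0,0,0,0],float))[0][:,0]
def save(c,n,crop=None,s=1):
    im=c["img"][:,:,::-1]
    if crop: x,y,w,h=crop; im=im[y:y+h,x:x+w]
    cv2.imwrite("pics/"+n,cv2.resize(im,None,fx=s,fy=s,interpolation=cv2.INTER_CUBIC))
def tri(c1,p1,c2,p2):
    o1,d1=ray(c1,p1);o2,d2=ray(c2,p2)
    A=np.stack([d1,-d2],1);s=np.linalg.lstsq(A,o2-o1,rcond=None)[0]
    a=o1+s[0]*d1;b=o2+s[1]*d2
    return (a+b)/2,np.linalg.norm(a-b)
E
python3 - <<'E'
from h import *
T=cap("top");S=cap("side");save(T,"t0.png");save(S,"s0.png")
for c,n in((T,"top"),(S,"side")):
    print(n,"cam",np.round(-np.array(c["R"]).T@np.array(c["t"]),3))
    for q in["caddy","box_rim","catch","cover_grip","lid","stand","cup","tin","handles"]:
        print(q,[(round(r["score"],2),np.round(r["at"]).tolist()) for r in spotter.landmark_of(n,q)][:4])
print(arm.sense())
E
```

```text
pics
top cam [ 0.545 -0.061  0.929]
caddy [(0.89, [245.0, 212.0])]
box_rim []
catch []
cover_grip [(0.78, [244.0, 217.0]), (0.16, [162.0, 312.0])]
lid [(0.83, [236.0, 399.0]), (0.75, [201.0, 464.0]), (0.69, [278.0, 338.0])]
stand [(0.93, [239.0, 399.0])]
cup [(0.63, [158.0, 314.0])]
tin [(0.7, [156.0, 376.0])]
handles [(0.59, [157.0, 230.0])]
side cam [ 0.519 -0.622  0.706]
caddy [(0.87, [155.0, 256.0])]
box_rim [(0.72, [155.0, 263.0])]
catch []
cover_grip [(0.92, [139.0, 259.0])]
lid [(0.79, [295.0, 298.0]), (0.66, [252.0, 236.0]), (0.64, [381.0, 365.0])]
stand [(0.62, [307.0, 291.0])]
cup [(0.82, [214.0, 365.0])]
tin [(0.75, [263.0, 389.0])]
handles [(0.74, [155.0, 347.0])]
{'t': 1.0, 'q': array([ 1.25039114e+00,  4.80162681e-01,  1.59630301e+00, -3.29486915e-05,
        1.06506651e+00, -4.66191667e-02]), 'joint_velocities': array([ 1.52603853e-04, -2.73314638e-05, -8.90928609e-04, -2.02942471e-04,
        4.84113262e-04, -1.51091644e-04]), 'joint_torque': array([ 3.96066403e-03, -9.50511360e+01, -4.30649149e+01,  1.03986963e-04,
        1.14511662e-03, -3.08905805e-05]), 'position': array([0.17575038, 0.62579659, 0.23131966]), 'tcp_rot': array([-0.42709026,  0.56352852,  0.42709766,  0.56357529]), 'wrist_force': array([-0.0535281 ,  0.66160554, -0.32482777]), 'wrist_torque': array([-0.03382686,  0.02277984,  0.00335685]), 'gripper_width': 0.9972854700605297}
```

View pics/t0.png

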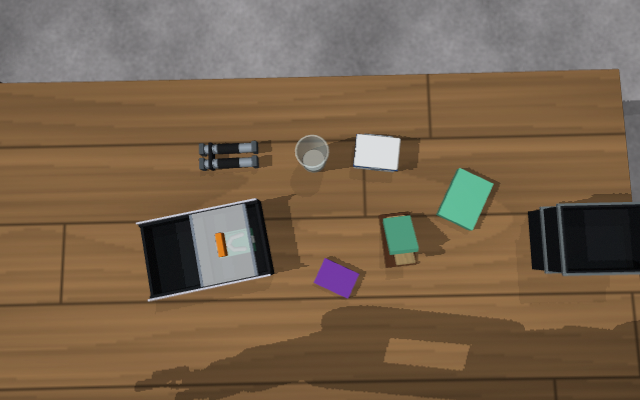

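View pics/s0.png

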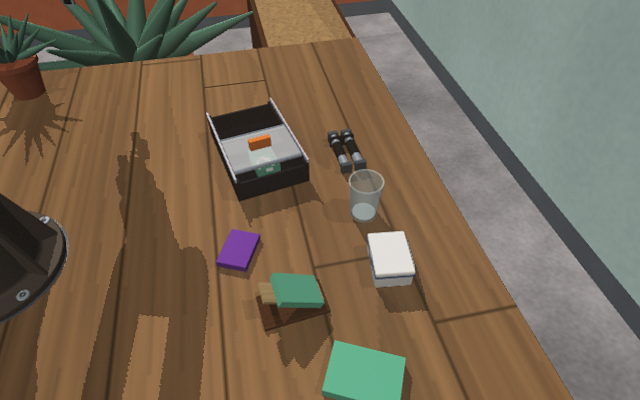

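```bash
cat >> h.py <<'E'
from scipy.optimize import minimize
from scipy.spatial.transform import Rotation as Ro
def hullmask(c,P,k=4):
    p=proj(c,P); m=np.zeros((400*k,640*k),np.uint8)
    h=cv2.convexHull(((p+.5)*k-.5).astype(np.float32)).round().astype(np.int32)
    cv2.fillConvexPoly(m,h,1); return m>0
def box(lx,ly,z0,z1): return np.array([[x,y,z] for x in(-lx/2,lx/2) for y in(-ly/2,ly/2) for z in(z0,z1)])
def fit(views,B,pose,x0,steps):
    """views: [(cap,mask)], pose(x)->(R,t)"""
    V=[(c,cv2.resize(m.astype(np.float32),None,fx=4,fy=4,interpolation=cv2.INTER_LINEAR)>.5) for c,m in views]
    def cost(x):
        R,t=pose(x);P=B@R.T+t;s=0
        for c,m in V:
            h=hullmask(c,P); s+=1-(h&m).sum()/(h|m).sum()
        return s
    x0=np.array(x0,float)
    for _ in range(3):
        sim=np.vstack([x0]+[x0+np.eye(len(x0))[i]*steps[i] for i in range(len(x0))])
        r=minimize(cost,x0,method="Nelder-Mead",options=dict(initial_simplex=sim,xatol=1e-4,fatol=1e-5,maxiter=300)); x0=r.x; steps=np.array(steps)/-2
    return r.x,r.fun
def planar(x): return Ro.from_euler("z",x[2]).as_matrix(),np.array([x[0],x[1],0])
def lean(x): # lid on stand: x,y,z,yaw of stand
    return (Ro.from_euler("z",x[3])*Ro.from_euler("y",-np.pi/6)).as_matrix(),np.array(x[:3])
def sil(n,q,near):
    L=spotter.silhouettes(n,q)
    d=[np.hypot(*(np.array(np.nonzero(r["pixels"])).mean(1)-near)) for r in L]
    return L[int(np.argmin(d))]["pixels"]
E
python3 - <<'E'
from h import *
T=cap("top");S=cap("side")
print("axes px",proj(T,[[.5,0,0],[.6,0,0],[.5,.1,0]]).round())
for q,z in(("cup",0),("tin",0),("handles",0),("stand",0),("cover_grip",.087),("caddy",0)):
    print(q,[atz(c,spotter.landmark_of(n,q)[0]["at"][::-1],z).round(3) for n,c in(("top",T),("side",S))])
a=[(T,sil("top","lid",(236,399))),(S,sil("side","lid",(291,298)))]
for c,m in a: print(cv2.boundingRect(m.astype(np.uint8)))
b=[(T,sil("top","caddy",(245,212))),(S,sil("side","caddy",(155,256)))]
for c,m in b: print(cv2.boundingRect(m.astype(np.uint8)))
p=atz(T,(399,236),.05)
for y in np.arange(4)*np.pi/2+.15:
    print("lid",*fit(a,box(.084,.06,0,.015),lean,[p[0],p[1],.045,y],[.01,.01,.01,.15]))
p=atz(T,(207,248),.05)
print("caddy",*[f for y in(.15,) for f in fit(b,box(.168,.26,0,.066),planar,[p[0],p[1],y+np.pi/2],[.01,.01,.1])])
print("caddy",*[f for y in(.15,) for f in fit(b,box(.168,.26,0,.066),planar,[p[0],p[1],y],[.01,.01,.1])])
im=np.hstack([T["img"][170:320,120:280],T["img"][180:330,370:530]])[:,:,::-1]
cv2.imwrite("pics/c1.png",cv2.resize(im,None,fx=2.5,fy=2.5,interpolation=cv2.INTER_CUBIC))
E
```

```text
axes px [[304. 266.]
 [303. 222.]
 [260. 267.]]
cup [array([ 0.749, -0.022,  0.   ]), array([ 0.747, -0.022,  0.   ])]
tin [array([0.547, 0.224, 0.   ]), array([ 0.754, -0.156, -0.   ])]Traceback (most recent call last):
  File "<stdin>", line 5, in <module>
IndexError: list index out of range
```

Run:
```python
from h import *
T=cap("top");S=cap("side")
for q,z in(("tin",0),("handles",0),("stand",0),("cover_grip",.087),("caddy",0)):
    print(q,[[atz(c,r["at"][::-1],z).round(3)[:2] for r in spotter.landmark_of(n,q)[:2]] for n,c in(("top",T),("side",S))])
a=[(T,sil("top","lid",(236,399))),(S,sil("side","lid",(291,298)))]
for c,m in a: print(cv2.boundingRect(m.astype(np.uint8)))
b=[(T,sil("top","caddy",(245,212))),(S,sil("side","caddy",(155,256)))]
for c,m in b: print(cv2.boundingRect(m.astype(np.uint8)))
p=atz(T,(399,236),.05)
for y in np.arange(4)*np.pi/2+.15:
    print("lid",*fit(a,box(.084,.06,0,.015),lean,[p[0],p[1],.045,y],[.01,.01,.01,.15]))
p=atz(T,(207,248),.05)
for y in (.15,-.15): print("caddy",*fit(b,box(.168,.26,0,.066),planar,[p[0],p[1],y],[.01,.01,.1]))
im=np.hstack([T["img"][170:320,120:280],T["img"][180:330,370:530]])[:,:,::-1]
cv2.imwrite("pics/c1.png",cv2.resize(im,None,fx=2.5,fy=2.5,interpolation=cv2.INTER_CUBIC))
```

```text
tin [[array([ 0.753, -0.166])], [array([ 0.753, -0.157])]]
handles [[array([0.754, 0.174])], [array([0.762, 0.167])]]
stand [[array([ 0.56 , -0.219])], [array([ 0.556, -0.211])]]
cover_grip [[array([ 0.728, -0.162])], [array([0.546, 0.174])]]
caddy [[array([0.543, 0.213])], [array([0.542, 0.219])]]
(383, 216, 35, 39)
(271, 273, 53, 35)
(137, 198, 137, 102)
(206, 99, 104, 102)
lid [ 0.57036408 -0.21024637  0.04117804  0.18017459] 0.47466648923577326
lid [ 0.5652543  -0.20831193  0.04119986  2.04577069] 0.6293339022094536
lid [ 0.56359904 -0.21080299  0.03968401  3.24553003] 0.08856567385180902
lid [ 0.56439227 -0.22257845  0.05556801  4.88535994] 0.660941800857326
caddy [0.54589056 0.21081654 0.18531874] 0.10512814937789106
caddy [0.54594008 0.20999494 0.18720864] 0.10506168722065523
```

View pics/c1.png

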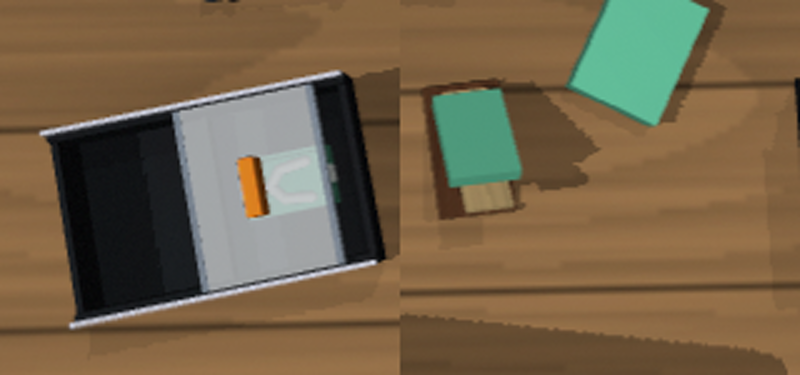

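```bash
cat >> h.py <<'E'
CAD=np.array([.546,.2105]);CY=.186
def c2w(x,y,z,C=None,yw=None):
    C=CAD if C is None else C; yw=CY if yw is None else yw
    R=Ro.from_euler("z",yw).as_matrix(); return R@np.array([x,y,z])+np.array([*C,0])
def w2c(p): 
    R=Ro.from_euler("z",CY).as_matrix(); return R.T@(np.array(p)-np.array([*CAD,0]))
def down(yz): # tool down, tool z axis at world heading yz
    x=np.array([0,0,-1.]);z=np.array([np.cos(yz),np.sin(yz),0]);return np.stack([x,np.cross(z,x),z],1)
def plan(p,Rt,n=None):
    s=arm.sense();R0=Ro.from_quat(s["tcp_rot"]).as_matrix();p0=np.array(s["position"])
    rv=Ro.from_matrix(R0.T@Rt).as_rotvec();d=np.array(p)-p0
    print("dist tool",(R0.T@d/.03).round(2),"turn units",(np.degrees(rv)/5).round(2))
    n=n or int(np.ceil(max(np.abs(rv).max()/np.radians(5),np.linalg.norm(d)/.03,1)))
    for i in range(n):
        Ri=R0@Ro.from_rotvec(rv*i/n).as_matrix()
        print(i,"t",(Ri.T@d/n/.03).round(2),"w",(np.degrees(rv)/5/n).round(2))
E
python3 - <<'E'
from h import *
T=cap("top");S=cap("side")
for n,c in(("top",T),("side",S)):
    print([w2c(atz(c,r["at"][::-1],.087)).round(4) for r in spotter.landmark_of(n,"cover_grip")])
for n,c in(("top",T),("side",S)): # rib by colour
    h=cv2.cvtColor(c["img"],cv2.COLOR_RGB2HSV); m=cv2.inRange(h,(5,180,120),(18,255,255)); 
    k,l,st,ce=cv2.connectedComponentsWithStats(m); j=1+st[1:,4].argmax(); print(n,st[j],ce[j],w2c(atz(c,ce[j],.08)).round(4))
s=arm.sense(); R=Ro.from_quat(s["tcp_rot"]).as_matrix();print(R.round(3),s["t"],s["wrist_force"])
zy=[CY,CY+np.pi]
for a in zy: print("heading",a); plan(c2w(0,-.075,.2),down(a))
E
```

```text
[array([ 0.0029, -0.0398,  0.087 ])]
[array([-0.0223, -0.0903,  0.087 ])]
top [216 233  10  24 144] [219.90277778 244.59027778] [-0.0015 -0.0419  0.08  ]
side [249 135  21  16 196] [258.75510204 141.96428571] [-0.0028 -0.0452  0.08  ]
[[-0.    -0.963  0.27 ]
 [-0.     0.27   0.963]
 [-1.    -0.    -0.   ]] 2.4 [ 0.52030763 -0.12096272 -0.17400722]
heading 0.186
dist tool [  1.04 -16.73 -12.23] turn units [12.73 -0.    0.  ]
0 t [ 0.05 -0.8  -0.58] w [ 0.61 -0.    0.  ]
1 t [ 0.05 -0.83 -0.54] w [ 0.61 -0.    0.  ]
2 t [ 0.05 -0.85 -0.49] w [ 0.61 -0.    0.  ]
3 t [ 0.05 -0.88 -0.45] w [ 0.61 -0.    0.  ]
4 t [ 0.05 -0.9  -0.4 ] w [ 0.61 -0.    0.  ]
5 t [ 0.05 -0.92 -0.35] w [ 0.61 -0.    0.  ]
6 t [ 0.05 -0.94 -0.3 ] w [ 0.61 -0.    0.  ]
7 t [ 0.05 -0.95 -0.25] w [ 0.61 -0.    0.  ]
8 t [ 0.05 -0.97 -0.2 ] w [ 0.61 -0.    0.  ]
9 t [ 0.05 -0.98 -0.15] w [ 0.61 -0.    0.  ]
10 t [ 0.05 -0.98 -0.1 ] w [ 0.61 -0.    0.  ]
11 t [ 0.05 -0.99 -0.05] w [ 0.61 -0.    0.  ]
12 t [ 0.05 -0.99  0.  ] w [ 0.61 -0.    0.  ]
13 t [ 0.05 -0.99  0.06] w [ 0.61 -0.    0.  ]
14 t [ 0.05 -0.98  0.11]
[... 815 characters left out ...]
 [ 0.04 -0.15 -0.85] w [-0.97 -0.   -0.  ]
10 t [ 0.04 -0.08 -0.86] w [-0.97 -0.   -0.  ]
11 t [ 0.04 -0.01 -0.86] w [-0.97 -0.   -0.  ]
12 t [ 0.04  0.07 -0.86] w [-0.97 -0.   -0.  ]
13 t [ 0.04  0.14 -0.85] w [-0.97 -0.   -0.  ]
14 t [ 0.04  0.21 -0.84] w [-0.97 -0.   -0.  ]
15 t [ 0.04  0.28 -0.82] w [-0.97 -0.   -0.  ]
16 t [ 0.04  0.35 -0.79] w [-0.97 -0.   -0.  ]
17 t [ 0.04  0.41 -0.76] w [-0.97 -0.   -0.  ]
18 t [ 0.04  0.48 -0.72] w [-0.97 -0.   -0.  ]
19 t [ 0.04  0.53 -0.68] w [-0.97 -0.   -0.  ]
20 t [ 0.04  0.59 -0.63] w [-0.97 -0.   -0.  ]
21 t [ 0.04  0.64 -0.58] w [-0.97 -0.   -0.  ]
22 t [ 0.04  0.69 -0.52] w [-0.97 -0.   -0.  ]
23 t [ 0.04  0.73 -0.46] w [-0.97 -0.   -0.  ]
```

Call:
{"op": "drive_tool", "data": {
  "increments": [
    {"tx": 0.05, "ty": -0.8, "tz": -0.58, "wx": 0.61, "fingers": 1},
    {"tx": 0.05, "ty": -0.83, "tz": -0.54, "wx": 0.61, "fingers": 1},
    {"tx": 0.05, "ty": -0.85, "tz": -0.49, "wx": 0.61, "fingers": 1},
    {"tx": 0.05, "ty": -0.88, "tz": -0.45, "wx": 0.61, "fingers": 1},
    {"tx": 0.05, "ty": -0.9, "tz": -0.4, "wx": 0.61, "fingers": 1},
    {"tx": 0.05, "ty": -0.92, "tz": -0.35, "wx": 0.61, "fingers": 1},
    {"tx": 0.05, "ty": -0.94, "tz": -0.3, "wx": 0.61, "fingers": 1},
    {"tx": 0.05, "ty": -0.95, "tz": -0.25, "wx": 0.61, "fingers": 1},
    {"tx": 0.05, "ty": -0.97, "tz": -0.2, "wx": 0.61, "fingers": 1},
    {"tx": 0.05, "ty": -0.98, "tz": -0.15, "wx": 0.61, "fingers": 1},
    {"tx": 0.05, "ty": -0.98, "tz": -0.1, "wx": 0.61, "fingers": 1},
    {"tx": 0.05, "ty": -0.99, "tz": -0.05, "wx": 0.61, "fingers": 1}
  ]
}}

```text
invalid input
```

Call:
{"op": "drive_tool", "data": {
  "increments": [
    {"tx": 0.05, "ty": -0.99, "tz": 0.0, "wx": 0.61, "fingers": 1},
    {"tx": 0.05, "ty": -0.99, "tz": 0.06, "wx": 0.61, "fingers": 1},
    {"tx": 0.05, "ty": -0.98, "tz": 0.11, "wx": 0.61, "fingers": 1},
    {"tx": 0.05, "ty": -0.97, "tz": 0.16, "wx": 0.61, "fingers": 1},
    {"tx": 0.05, "ty": -0.96, "tz": 0.21, "wx": 0.61, "fingers": 1},
    {"tx": 0.05, "ty": -0.95, "tz": 0.26, "wx": 0.61, "fingers": 1},
    {"tx": 0.05, "ty": -0.94, "tz": 0.31, "wx": 0.61, "fingers": 1},
    {"tx": 0.05, "ty": -0.92, "tz": 0.36, "wx": 0.61, "fingers": 1},
    {"tx": 0.05, "ty": -0.9, "tz": 0.41, "wx": 0.61, "fingers": 1},
    {"fingers": 1}
  ]
}}

```text
invalid input
```

Run:
```python
from h import *
s=arm.sense();print(w2c(s["position"]),s["q"].round(2),s["gripper_width"],s["t"])
plan(c2w(0,-.078,.13),down(CY))
```

```text
[-0.28708381  0.4765928   0.23127862] [ 1.25  0.48  1.6  -0.    1.07 -0.05] 0.9989488927584703 2.4
dist tool [  3.38 -16.78 -12.32] turn units [12.73 -0.    0.  ]
0 t [ 0.15 -0.76 -0.56] w [ 0.58 -0.    0.  ]
1 t [ 0.15 -0.79 -0.52] w [ 0.58 -0.    0.  ]
2 t [ 0.15 -0.82 -0.48] w [ 0.58 -0.    0.  ]
3 t [ 0.15 -0.84 -0.44] w [ 0.58 -0.    0.  ]
4 t [ 0.15 -0.86 -0.4 ] w [ 0.58 -0.    0.  ]
5 t [ 0.15 -0.88 -0.35] w [ 0.58 -0.    0.  ]
6 t [ 0.15 -0.9  -0.31] w [ 0.58 -0.    0.  ]
7 t [ 0.15 -0.91 -0.26] w [ 0.58 -0.    0.  ]
8 t [ 0.15 -0.92 -0.22] w [ 0.58 -0.    0.  ]
9 t [ 0.15 -0.93 -0.17] w [ 0.58 -0.    0.  ]
10 t [ 0.15 -0.94 -0.12] w [ 0.58 -0.    0.  ]
11 t [ 0.15 -0.94 -0.07] w [ 0.58 -0.    0.  ]
12 t [ 0.15 -0.95 -0.03] w [ 0.58 -0.    0.  ]
13 t [ 0.15 -0.95  0.02] w [ 0.58 -0.    0.  ]
14 t [ 0.15 -0.94  0.07] w [ 0.58 -0.    0.  ]
15 t [ 0.15 -0.94  0.12] w [ 0.58 -0.    0.  ]
16 t [ 0.15 -0.93  0.16] w [ 0.58 -0.    0.  ]
17 t [ 0.15 -0.92  0.21] w [ 0.58 -0.    0.  ]
18 t [ 0.15 -0.91  0.26] w [ 0.58 -0.    0.  ]
19 t [ 0.15 -0.9   0.3 ] w [ 0.58 -0.    0.  ]
20 t [ 0.15 -0.88  0.35] w [ 0.58 -0.    0.  ]
21 t [ 0.15 -0.86  0.39] w [ 0.58 -0.    0.  ]
```

Call:
{"op": "drive_tool", "data": {
  "increments": [
    {"wx": 0.61, "wy": 0, "wz": 0, "tx": 0.05, "ty": -0.8, "tz": -0.58, "fingers": 1},
    {"wx": 0.61, "wy": 0, "wz": 0, "tx": 0.05, "ty": -0.83, "tz": -0.54, "fingers": 1},
    {"wx": 0.61, "wy": 0, "wz": 0, "tx": 0.05, "ty": -0.85, "tz": -0.49, "fingers": 1},
    {"wx": 0.61, "wy": 0, "wz": 0, "tx": 0.05, "ty": -0.88, "tz": -0.45, "fingers": 1},
    {"wx": 0.61, "wy": 0, "wz": 0, "tx": 0.05, "ty": -0.9, "tz": -0.4, "fingers": 1},
    {"wx": 0.61, "wy": 0, "wz": 0, "tx": 0.05, "ty": -0.92, "tz": -0.35, "fingers": 1},
    {"wx": 0.61, "wy": 0, "wz": 0, "tx": 0.05, "ty": -0.94, "tz": -0.3, "fingers": 1},
    {"wx": 0.61, "wy": 0, "wz": 0, "tx": 0.05, "ty": -0.95, "tz": -0.25, "fingers": 1},
    {"wx": 0.61, "wy": 0, "wz": 0, "tx": 0.05, "ty": -0.97, "tz": -0.2, "fingers": 1},
    {"wx": 0.61, "wy": 0, "wz": 0, "tx": 0.05, "ty": -0.98, "tz": -0.15, "fingers": 1},
    {"wx": 0.61, "wy": 0, "wz": 0, "tx": 0.05, "ty": -0.98, "tz": -0.1, "fingers": 1},
    {"wx": 0.61, "wy": 0, "wz": 0, "tx": 0.05, "ty": -0.99, "tz": -0.05, "fingers": 1}
  ]
}}

```text
t: 3.6
position: [0.3986, 0.3375, 0.2131]
tcp_rot: [-0.221, 0.67, 0.223, 0.672]
wrist_force: [1.1, 0.8, -0.1]
gripper_width: -0.002
```

```bash
cat >> h.py <<'E'
_p=plan
def plan(p,Rt,n=None):
    s=arm.sense();R0=Ro.from_quat(s["tcp_rot"]).as_matrix();d=np.array(p)-s["position"]
    rv=Ro.from_matrix(R0.T@Rt).as_rotvec()
    n=n or int(np.ceil(max(np.abs(rv).max()/np.radians(5),np.linalg.norm(d)/.03,1)))
    print("rows",n,"total t",(R0.T@d/.03).round(2),"w/row",(np.degrees(rv)/5/n).round(2))
    for i in range(n): print((Ro.from_rotvec(rv*i/n).as_matrix().T@R0.T@d/n/.03).round(2).tolist(),end=" ")
    print()
E
python3 - <<'E'
from h import *
plan(c2w(0,-.078,.13),down(CY))
E
```

```text
rows 10 total t [ 2.75 -8.67  0.27] w/row [ 0.52  0.   -0.  ]
[0.28, -0.87, 0.03] [0.28, -0.86, 0.07] [0.28, -0.86, 0.11] [0.28, -0.86, 0.14] [0.28, -0.85, 0.18] [0.28, -0.84, 0.22] [0.28, -0.83, 0.26] [0.28, -0.81, 0.3] [0.28, -0.8, 0.33] [0.28, -0.78, 0.37]
```

Call:
{"op": "drive_tool", "data": {
  "increments": [
    {"wx": 0.52, "wy": 0, "wz": 0, "tx": 0.1, "ty": -0.87, "tz": 0.03, "fingers": 1},
    {"wx": 0.52, "wy": 0, "wz": 0, "tx": 0.1, "ty": -0.86, "tz": 0.07, "fingers": 1},
    {"wx": 0.52, "wy": 0, "wz": 0, "tx": 0.1, "ty": -0.86, "tz": 0.11, "fingers": 1},
    {"wx": 0.52, "wy": 0, "wz": 0, "tx": 0.2, "ty": -0.86, "tz": 0.14, "fingers": 1},
    {"wx": 0.52, "wy": 0, "wz": 0, "tx": 0.2, "ty": -0.85, "tz": 0.18, "fingers": 1},
    {"wx": 0.52, "wy": 0, "wz": 0, "tx": 0.28, "ty": -0.84, "tz": 0.22, "fingers": 1},
    {"wx": 0.52, "wy": 0, "wz": 0, "tx": 0.35, "ty": -0.83, "tz": 0.26, "fingers": 1},
    {"wx": 0.52, "wy": 0, "wz": 0, "tx": 0.4, "ty": -0.81, "tz": 0.3, "fingers": 1},
    {"wx": 0.52, "wy": 0, "wz": 0, "tx": 0.5, "ty": -0.8, "tz": 0.33, "fingers": 1},
    {"wx": 0.52, "wy": 0, "wz": 0, "tx": 0.5, "ty": -0.78, "tz": 0.37, "fingers": 1}
  ]
}}

```text
t: 4.6
position: [0.5674, 0.1233, 0.1313]
tcp_rot: [-0.056, 0.701, 0.06, 0.708]
wrist_force: [-0.2, 0.5, 0.9]
gripper_width: -0.0
```

Run:
```python
from h import *
print(w2c(arm.sense()["position"]))
plan(c2w(0,-.078,.071),down(CY))
```

```text
[ 0.0048881  -0.08968155  0.13130917]
rows 3 total t [ 2.01  0.38 -0.19] w/row [-0.08  0.04 -0.02]
[0.67, 0.13, -0.06] [0.67, 0.13, -0.06] [0.67, 0.13, -0.06]
```

Call:
{"op": "drive_tool", "data": {
  "increments": [
    {"wx": -0.24, "wy": 0.12, "wz": -0.06, "tx": 0.67, "ty": 0.1, "tz": -0.06, "fingers": 1},
    {"wx": 0, "wy": 0, "wz": 0, "tx": 0.67, "ty": 0.1, "tz": -0.06, "fingers": 1},
    {"wx": 0, "wy": 0, "wz": 0, "tx": 0.67, "ty": 0.1, "tz": -0.06, "fingers": 1},
    {"wx": 0, "wy": 0, "wz": 0, "tx": 0, "ty": 0, "tz": 0, "fingers": 1}
  ]
}}

```text
t: 5.0
position: [0.5631, 0.1277, 0.0676]
tcp_rot: [-0.064, 0.704, 0.063, 0.704]
wrist_force: [1.0, -0.7, -0.0]
gripper_width: -0.0
```

Call:
{"op": "drive_tool", "data": {
  "increments": [
    {"wx": 0, "wy": 0, "wz": 0, "tx": 0, "ty": 0.3, "tz": 0, "fingers": 1},
    {"wx": 0, "wy": 0, "wz": 0, "tx": 0, "ty": 0.3, "tz": 0, "fingers": 1},
    {"wx": 0, "wy": 0, "wz": 0, "tx": 0, "ty": 0.3, "tz": 0, "fingers": 1},
    {"wx": 0, "wy": 0, "wz": 0, "tx": 0, "ty": 0.3, "tz": 0, "fingers": 1},
    {"wx": 0, "wy": 0, "wz": 0, "tx": 0, "ty": 0.3, "tz": 0, "fingers": 1},
    {"wx": 0, "wy": 0, "wz": 0, "tx": 0, "ty": 0.3, "tz": 0, "fingers": 1},
    {"wx": 0, "wy": 0, "wz": 0, "tx": 0, "ty": 0.3, "tz": 0, "fingers": 1}
  ]
}}

```text
t: 5.7
position: [0.5528, 0.1952, 0.0715]
tcp_rot: [-0.064, 0.703, 0.063, 0.706]
wrist_force: [-0.4, -2.5, -0.5]
gripper_width: -0.002
```

Run:
```python
from h import *
print(w2c(arm.sense()["position"]))
plan(c2w(0,.036,.071),down(CY))
```

```text
[ 0.00386489 -0.01633579  0.07147303]
rows 2 total t [ 0.01  1.74 -0.14] w/row [-0.04  0.02  0.01]
[0.01, 0.87, -0.07] [0.01, 0.87, -0.07]
```

Call:
{"op": "drive_tool", "data": {
  "increments": [
    {"wx": 0, "wy": 0, "wz": 0, "tx": 0, "ty": 0.3, "tz": -0.02, "fingers": 1},
    {"wx": 0, "wy": 0, "wz": 0, "tx": 0, "ty": 0.3, "tz": -0.02, "fingers": 1},
    {"wx": 0, "wy": 0, "wz": 0, "tx": 0, "ty": 0.3, "tz": -0.02, "fingers": 1},
    {"wx": 0, "wy": 0, "wz": 0, "tx": 0, "ty": 0.3, "tz": -0.02, "fingers": 1},
    {"wx": 0, "wy": 0, "wz": 0, "tx": 0, "ty": 0.3, "tz": -0.02, "fingers": 1},
    {"wx": 0, "wy": 0, "wz": 0, "tx": 0, "ty": 0.2, "tz": -0.02, "fingers": 1}
  ]
}}

```text
t: 6.3
position: [0.5399, 0.25, 0.0717]
tcp_rot: [-0.064, 0.702, 0.063, 0.706]
wrist_force: [1.3, -2.4, 0.2]
gripper_width: 0.003
```

Call:
{"op": "drive_tool", "data": {
  "increments": [
    {"wx": 0, "wy": 0, "wz": 0, "tx": 0, "ty": 0.1, "tz": 0, "fingers": 1},
    {"wx": 0, "wy": 0, "wz": 0, "tx": 0, "ty": 0.1, "tz": 0, "fingers": 1}
  ]
}}

```text
t: 6.5
position: [0.5387, 0.2555, 0.0717]
tcp_rot: [-0.065, 0.702, 0.063, 0.706]
wrist_force: [14.4, -45.3, 5.9]
gripper_width: 0.0
```

Run:
```python
from h import *
print(w2c(arm.sense()["position"]))
```

```text
[0.0011606  0.04552124 0.07173191]
```

Call:
{"op": "drive_tool", "data": {
  "increments": [
    {"wx": 0, "wy": 0, "wz": 0, "tx": 0, "ty": -0.3, "tz": 0, "fingers": 1},
    {"wx": 0, "wy": 0, "wz": 0, "tx": -1, "ty": -0.2, "tz": 0, "fingers": 1},
    {"wx": 0, "wy": 0, "wz": 0, "tx": -1, "ty": -0.5, "tz": 0, "fingers": -1},
    {"wx": 0, "wy": 0, "wz": 0, "tx": -1, "ty": -1, "tz": 0, "fingers": -1},
    {"wx": 0, "wy": 0, "wz": 0, "tx": -1, "ty": -1, "tz": 0, "fingers": -1}
  ]
}}

```text
t: 7.0
position: [0.5507, 0.166, 0.191]
tcp_rot: [-0.067, 0.706, 0.064, 0.702]
wrist_force: [0.8, -0.7, 0.0]
gripper_width: 0.506
```

```bash
cat >> h.py <<'E'
def lidgrasp(L,off): # L=x,y,z,yaw ; off = TCP distance above lid underside along lid z
    R,t=lean(L); return t+R[:,2]*off, np.stack([-R[:,2],np.cross(R[:,1],-R[:,2]),R[:,1]],1)
LID=[.5636,-.2108,.0397,3.2455]
E
python3 - <<'E'
from h import *
s=arm.sense();print(s["position"],s["wrist_force"])
plan(*lidgrasp(LID,.13))
E
```

```text
[0.55073518 0.16600818 0.19100741] [ 7.97443786e-01 -7.27939096e-01  5.12668004e-04]
rows 19 total t [  1.34 -12.59   0.27] w/row [ 0.97  0.26 -0.24]
[0.07, -0.66, 0.01] [0.08, -0.66, 0.07] [0.09, -0.65, 0.13] [0.1, -0.63, 0.19] [0.11, -0.61, 0.24] [0.12, -0.59, 0.29] [0.12, -0.56, 0.35] [0.13, -0.52, 0.39] [0.13, -0.48, 0.44] [0.13, -0.44, 0.48] [0.12, -0.4, 0.52] [0.12, -0.35, 0.56] [0.11, -0.3, 0.59] [0.1, -0.25, 0.61] [0.09, -0.19, 0.63] [0.08, -0.14, 0.65] [0.07, -0.08, 0.66] [0.06, -0.02, 0.66] [0.04, 0.04, 0.66]
```

Call:
{"op": "drive_tool", "data": {
  "increments": [
    {"wx": 0.97, "wy": 0.26, "wz": -0.24, "tx": 0.07, "ty": -0.66, "tz": 0.01, "fingers": -1},
    {"wx": 0.97, "wy": 0.26, "wz": -0.24, "tx": 0.08, "ty": -0.66, "tz": 0.07, "fingers": -1},
    {"wx": 0.97, "wy": 0.26, "wz": -0.24, "tx": 0.09, "ty": -0.65, "tz": 0.13, "fingers": -1},
    {"wx": 0.97, "wy": 0.26, "wz": -0.24, "tx": 0.1, "ty": -0.63, "tz": 0.19, "fingers": -1},
    {"wx": 0.97, "wy": 0.26, "wz": -0.24, "tx": 0.11, "ty": -0.61, "tz": 0.24, "fingers": -1},
    {"wx": 0.97, "wy": 0.26, "wz": -0.24, "tx": 0.12, "ty": -0.59, "tz": 0.29, "fingers": -1},
    {"wx": 0.97, "wy": 0.26, "wz": -0.24, "tx": 0.12, "ty": -0.56, "tz": 0.35, "fingers": -1},
    {"wx": 0.97, "wy": 0.26, "wz": -0.24, "tx": 0.13, "ty": -0.52, "tz": 0.39, "fingers": -1},
    {"wx": 0.97, "wy": 0.26, "wz": -0.24, "tx": 0.13, "ty": -0.48, "tz": 0.44, "fingers": -1},
    {"wx": 0.97, "wy": 0.26, "wz": -0.24, "tx": 0.13, "ty": -0.44, "tz": 0.48, "fingers": -1}
  ]
}}

```text
t: 8.0
position: [0.5893, -0.0389, 0.1772]
tcp_rot: [0.16, 0.728, -0.323, 0.583]
wrist_force: [0.8, -0.5, 0.1]
gripper_width: 0.999
```

Run:
```python
from h import *
plan(*lidgrasp(LID,.13))
```

```text
rows 9 total t [ 1.23 -3.05  4.68] w/row [ 0.93  0.25 -0.23]
[0.14, -0.34, 0.52] [0.13, -0.29, 0.55] [0.12, -0.25, 0.57] [0.12, -0.2, 0.59] [0.11, -0.14, 0.61] [0.1, -0.09, 0.62] [0.08, -0.04, 0.63] [0.07, 0.01, 0.63] [0.06, 0.06, 0.63]
```

Call:
{"op": "drive_tool", "data": {
  "increments": [
    {"wx": 0.93, "wy": 0.25, "wz": -0.23, "tx": 0.14, "ty": -0.34, "tz": 0.52, "fingers": -1},
    {"wx": 0.93, "wy": 0.25, "wz": -0.23, "tx": 0.13, "ty": -0.29, "tz": 0.55, "fingers": -1},
    {"wx": 0.93, "wy": 0.25, "wz": -0.23, "tx": 0.12, "ty": -0.25, "tz": 0.57, "fingers": -1},
    {"wx": 0.93, "wy": 0.25, "wz": -0.23, "tx": 0.12, "ty": -0.2, "tz": 0.59, "fingers": -1},
    {"wx": 0.93, "wy": 0.25, "wz": -0.23, "tx": 0.11, "ty": -0.14, "tz": 0.61, "fingers": -1},
    {"wx": 0.93, "wy": 0.25, "wz": -0.23, "tx": 0.1, "ty": -0.09, "tz": 0.62, "fingers": -1},
    {"wx": 0.93, "wy": 0.25, "wz": -0.23, "tx": 0.08, "ty": -0.04, "tz": 0.63, "fingers": -1},
    {"wx": 0.93, "wy": 0.25, "wz": -0.23, "tx": 0.07, "ty": 0.01, "tz": 0.63, "fingers": -1},
    {"wx": 0.93, "wy": 0.25, "wz": -0.23, "tx": 0.06, "ty": 0.06, "tz": 0.63, "fingers": -1},
    {"wx": 0, "wy": 0, "wz": 0, "tx": 0, "ty": 0, "tz": 0, "fingers": -1}
  ]
}}

```text
t: 9.0
position: [0.6233, -0.2135, 0.1487]
tcp_rot: [0.329, 0.623, -0.606, 0.37]
wrist_force: [-1.3, -0.6, -0.3]
gripper_width: 1.002
```

Run:
```python
from h import *
T=cap("top");S=cap("side");print(arm.sense()["q"].round(2))
plan(*lidgrasp(LID,.09),1)
# the box: fit rim outline from green pixels in the caddy
for n,c in(("top",T),("side",S)):
    print(n,[(r["score"],w2c(atz(c,r["at"][::-1],.048)).round(4)) for r in spotter.landmark_of(n,"box_rim")])
    print(n,[(r["score"],w2c(atz(c,r["at"][::-1],.044)).round(4)) for r in spotter.landmark_of(n,"catch")])
    for (x,y) in ((0,0),): pass
R=proj(T,[c2w(x,y,.066) for x,y in((-.084,-.13),(.084,-.13),(.084,.13),(-.084,.13))]).round(1);print(R.tolist())
def pan(c,crop,s):
    x,y,w,h=crop;im=cv2.resize(c["img"][y:y+h,x:x+w,::-1],None,fx=s,fy=s,interpolation=cv2.INTER_CUBIC)
    def dr(P,col): 
        p=((proj(c,P)-[x,y]+.5)*s-.5).round().astype(int); cv2.polylines(im,[p.reshape(-1,1,2)],True,col,1)
    dr([c2w(a,b,.048) for a,b in((-.026,-.102),(.026,-.102),(.026,-.026),(-.026,-.026))],(0,0,255))
    dr([c2w(a,b,.066) for a,b in((-.084,-.13),(.084,-.13),(.084,.13),(-.084,.13))],(0,255,255))
    return im
a=pan(T,(130,190,150,115),4);b=pan(S,(200,95,112,115),4)
cv2.imwrite("pics/c2.png",np.hstack([a,b])[:, :1048][:,:] if 0 else cv2.resize(np.hstack([a,b]),(800,int(460*800/1048))))
```

```text
[-0.27  0.87  1.18 -0.18  1.6   1.27]
rows 1 total t [ 1.16  0.12 -0.21] w/row [-0.4  -0.15  0.14]
[1.16, 0.12, -0.21] 
top [(0.83, array([-0.0023, -0.0622,  0.048 ]))]
top [(0.79, array([ 0.0008, -0.0256,  0.044 ])), (0.6, array([ 0.1802, -0.0924,  0.044 ]))]
side [(0.68, array([-0.0082, -0.0613,  0.048 ]))]
side [(0.89, array([ 0.0027, -0.0176,  0.044 ]))]
[[269.9, 274.6], [255.1, 196.9], [135.1, 221.8], [147.5, 300.6]]
```

View pics/c2.png

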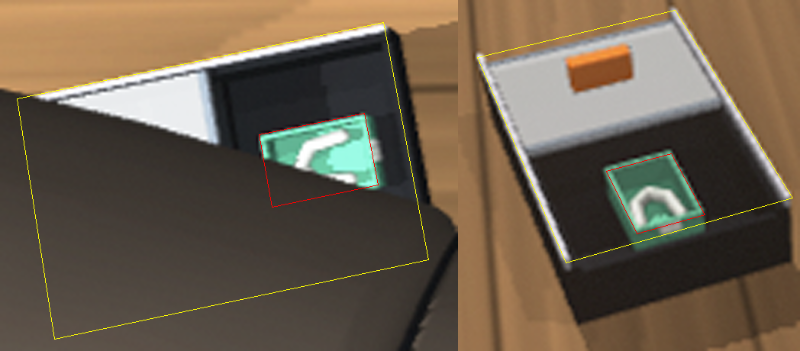

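Call:
{"op": "drive_tool", "data": {
  "increments": [
    {"wx": -0.4, "wy": -0.15, "wz": 0.14, "tx": 0.5, "ty": 0.12, "tz": -0.21, "fingers": -1},
    {"wx": 0, "wy": 0, "wz": 0, "tx": 0.7, "ty": 0, "tz": 0, "fingers": -1},
    {"wx": 0, "wy": 0, "wz": 0, "tx": 0.7, "ty": 0, "tz": 0, "fingers": -1},
    {"wx": 0, "wy": 0, "wz": 0, "tx": 0.5, "ty": 0, "tz": 0, "fingers": -1},
    {"wx": 0, "wy": 0, "wz": 0, "tx": 0, "ty": 0, "tz": 0, "fingers": -1}
  ]
}}

```text
t: 9.8
position: [0.5909, -0.2032, 0.0873]
tcp_rot: [0.32, 0.63, -0.59, 0.39]
wrist_force: [0.3, -0.4, 0.5]
gripper_width: 1.0
```

Run:
```python
from h import *
plan(*lidgrasp(LID,-.016),3)
S=cap("side");T=cap("top")
a=S["img"][200:350,220:380,::-1];b=T["img"][170:320,320:480,::-1]
cv2.imwrite("pics/c3.png",cv2.resize(np.hstack([a,b]),None,fx=2.5,fy=2.5,interpolation=cv2.INTER_CUBIC))
```

```text
rows 3 total t [ 2.37 -0.03  0.14] w/row [ 0.04  0.02 -0.02]
[0.79, -0.01, 0.05] [0.79, -0.01, 0.05] [0.79, -0.01, 0.05]
```

View pics/c3.png

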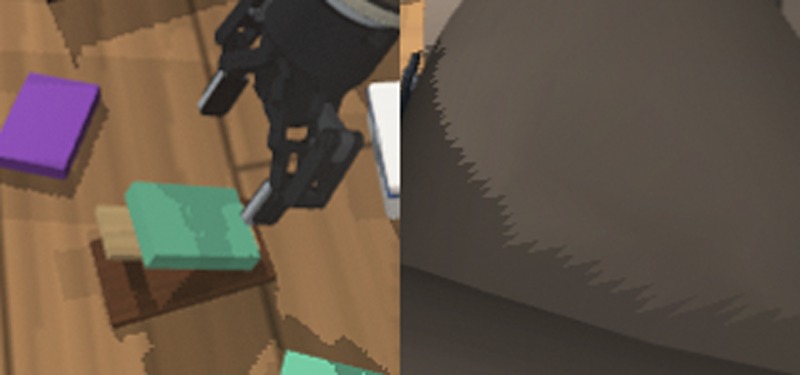

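Call:
{"op": "drive_tool", "data": {
  "increments": [
    {"wx": 0.08, "wy": 0.04, "wz": -0.04, "tx": 0.6, "ty": -0.01, "tz": 0.07, "fingers": -1},
    {"wx": 0, "wy": 0, "wz": 0, "tx": 0.5, "ty": -0.01, "tz": 0.03, "fingers": -1},
    {"wx": 0, "wy": 0, "wz": 0, "tx": 0.5, "ty": -0.01, "tz": 0.03, "fingers": -1}
  ]
}}

```text
t: 10.2
position: [0.5719, -0.2106, 0.049]
tcp_rot: [0.323, 0.627, -0.591, 0.391]
wrist_force: [0.7, 0.6, 0.8]
gripper_width: 0.999
```

Run:
```python
from h import *
plan(*lidgrasp(LID,-.016),1)
S=cap("side")
a=S["img"][220:340,230:360,::-1]
cv2.imwrite("pics/c4.png",cv2.resize(a,None,fx=4,fy=4,interpolation=cv2.INTER_CUBIC))
```

```text
rows 1 total t [ 0.94 -0.09 -0.03] w/row [ 0.01  0.08 -0.15]
[0.94, -0.09, -0.03]
```

View pics/c4.png

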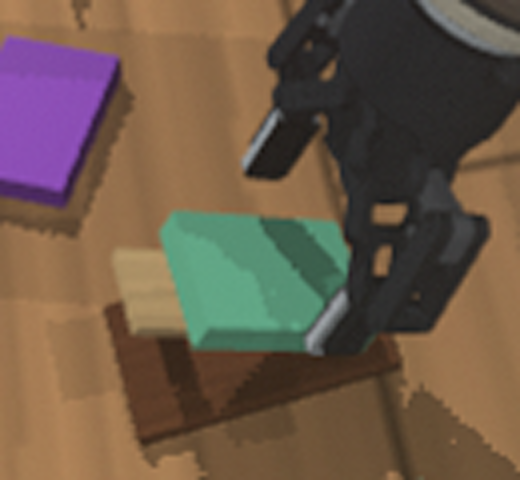

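Call:
{"op": "drive_tool", "data": {
  "increments": [
    {"wx": 0, "wy": 0.08, "wz": -0.15, "tx": 0.5, "ty": -0.06, "tz": -0.03, "fingers": -1},
    {"wx": 0, "wy": 0, "wz": 0, "tx": 0.3, "ty": -0.03, "tz": 0, "fingers": -1},
    {"wx": 0, "wy": 0, "wz": 0, "tx": 0.14, "ty": 0, "tz": 0, "fingers": -1},
    {"wx": 0, "wy": 0, "wz": 0, "tx": 0, "ty": 0, "tz": 0, "fingers": -1}
  ]
}}

```text
t: 10.65
position: [0.552, -0.2116, 0.022]
tcp_rot: [0.32, 0.631, -0.593, 0.383]
wrist_force: [0.7, -0.1, -0.9]
gripper_width: 1.0
```

Run:
```python
from h import *
plan(*lidgrasp(LID,-.016),1)
```

```text
rows 1 total t [-0.17  0.04  0.01] w/row [ 0.01 -0.03  0.06]
[-0.17, 0.04, 0.01]
```

Call:
{"op": "drive_tool", "data": {
  "increments": [
    {"wx": 0, "wy": 0, "wz": 0, "tx": 0, "ty": 0, "tz": 0, "fingers": 0},
    {"wx": 0, "wy": 0, "wz": 0, "tx": 0, "ty": 0, "tz": 0, "fingers": 0.2},
    {"wx": 0, "wy": 0, "wz": 0, "tx": 0, "ty": 0, "tz": 0, "fingers": 0.5},
    {"wx": 0, "wy": 0, "wz": 0, "tx": 0, "ty": 0, "tz": 0, "fingers": 1},
    {"wx": 0, "wy": 0, "wz": 0, "tx": 0, "ty": 0, "tz": 0, "fingers": 1},
    {"wx": 0, "wy": 0, "wz": 0, "tx": 0, "ty": 0, "tz": 0, "fingers": 1}
  ]
}}

```text
t: 11.25
position: [0.5534, -0.2117, 0.0234]
tcp_rot: [0.321, 0.631, -0.593, 0.384]
wrist_force: [0.4, -0.6, 0.5]
gripper_width: 0.695
```

Call:
{"op": "drive_tool", "data": {
  "increments": [
    {"wx": 0, "wy": 0, "wz": 0, "tx": -0.4, "ty": 0, "tz": 0, "fingers": 1},
    {"wx": 0, "wy": 0, "wz": 0, "tx": -0.8, "ty": 0, "tz": 0, "fingers": 1},
    {"wx": 0, "wy": 0, "wz": 0, "tx": -1, "ty": 0, "tz": 0, "fingers": 1},
    {"wx": 0, "wy": 0, "wz": 0, "tx": -1, "ty": 0, "tz": 0, "fingers": 1},
    {"wx": 0, "wy": 0, "wz": 0, "tx": -1, "ty": 0, "tz": 0, "fingers": 1},
    {"wx": 0, "wy": 0, "wz": 0, "tx": -1, "ty": 0, "tz": 0, "fingers": 1}
  ]
}}

```text
t: 11.85
position: [0.6332, -0.2028, 0.1637]
tcp_rot: [0.32, 0.632, -0.593, 0.382]
wrist_force: [-0.8, -1.3, -0.4]
gripper_width: 0.692
```

Run:
```python
from h import *
plan(c2w(0,-.064,.20),down(CY))
S=cap("side")
a=S["img"][150:310,230:400,::-1]
cv2.imwrite("pics/c5.png",cv2.resize(a,None,fx=3,fy=3,interpolation=cv2.INTER_CUBIC))
```

```text
rows 19 total t [ -0.34  -1.7  -11.88] w/row [-0.97 -0.27  0.24]
[-0.02, -0.09, -0.63] [-0.03, -0.04, -0.63] [-0.05, 0.02, -0.63] [-0.06, 0.07, -0.62] [-0.07, 0.13, -0.61] [-0.09, 0.18, -0.6] [-0.09, 0.23, -0.58] [-0.1, 0.28, -0.56] [-0.11, 0.33, -0.53] [-0.11, 0.38, -0.5] [-0.12, 0.42, -0.46] [-0.12, 0.46, -0.42] [-0.12, 0.49, -0.38] [-0.11, 0.53, -0.33] [-0.11, 0.56, -0.28] [-0.1, 0.58, -0.23] [-0.1, 0.6, -0.18] [-0.09, 0.61, -0.13] [-0.08, 0.62, -0.07]
```

View pics/c5.png

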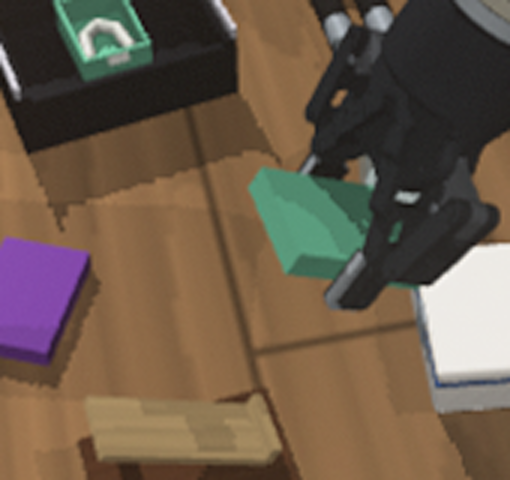

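Call:
{"op": "drive_tool", "data": {
  "increments": [
    {"wx": -0.97, "wy": -0.27, "wz": 0.24, "tx": -0.02, "ty": -0.09, "tz": -0.63, "fingers": 1},
    {"wx": -0.97, "wy": -0.27, "wz": 0.24, "tx": -0.03, "ty": -0.04, "tz": -0.63, "fingers": 1},
    {"wx": -0.97, "wy": -0.27, "wz": 0.24, "tx": -0.05, "ty": 0.02, "tz": -0.63, "fingers": 1},
    {"wx": -0.97, "wy": -0.27, "wz": 0.24, "tx": -0.06, "ty": 0.07, "tz": -0.62, "fingers": 1},
    {"wx": -0.97, "wy": -0.27, "wz": 0.24, "tx": -0.07, "ty": 0.13, "tz": -0.61, "fingers": 1},
    {"wx": -0.97, "wy": -0.27, "wz": 0.24, "tx": -0.09, "ty": 0.18, "tz": -0.6, "fingers": 1},
    {"wx": -0.97, "wy": -0.27, "wz": 0.24, "tx": -0.09, "ty": 0.23, "tz": -0.58, "fingers": 1},
    {"wx": -0.97, "wy": -0.27, "wz": 0.24, "tx": -0.1, "ty": 0.28, "tz": -0.56, "fingers": 1},
    {"wx": -0.97, "wy": -0.27, "wz": 0.24, "tx": -0.11, "ty": 0.33, "tz": -0.53, "fingers": 1},
    {"wx": -0.97, "wy": -0.27, "wz": 0.24, "tx": -0.11, "ty": 0.38, "tz": -0.5, "fingers": 1}
  ]
}}

```text
t: 12.9
position: [0.5993, -0.0132, 0.1953]
tcp_rot: [0.122, 0.73, -0.259, 0.62]
wrist_force: [0.7, 0.2, -0.2]
gripper_width: 0.687
```

Run:
```python
from h import *
plan(c2w(0,-.064,.18),down(CY))
```

```text
rows 9 total t [ 0.    3.9  -3.96] w/row [-0.93 -0.23  0.23]
[0.0, 0.43, -0.44] [0.0, 0.47, -0.4] [0.0, 0.5, -0.36] [0.01, 0.53, -0.32] [0.01, 0.55, -0.28] [0.02, 0.57, -0.23] [0.03, 0.59, -0.19] [0.04, 0.6, -0.14] [0.05, 0.61, -0.09]
```

Call:
{"op": "drive_tool", "data": {
  "increments": [
    {"wx": -0.93, "wy": -0.23, "wz": 0.23, "tx": 0, "ty": 0.43, "tz": -0.44, "fingers": 1},
    {"wx": -0.93, "wy": -0.23, "wz": 0.23, "tx": 0, "ty": 0.47, "tz": -0.4, "fingers": 1},
    {"wx": -0.93, "wy": -0.23, "wz": 0.23, "tx": 0, "ty": 0.5, "tz": -0.36, "fingers": 1},
    {"wx": -0.93, "wy": -0.23, "wz": 0.23, "tx": 0.01, "ty": 0.53, "tz": -0.32, "fingers": 1},
    {"wx": -0.93, "wy": -0.23, "wz": 0.23, "tx": 0.01, "ty": 0.55, "tz": -0.28, "fingers": 1},
    {"wx": -0.93, "wy": -0.23, "wz": 0.23, "tx": 0.02, "ty": 0.57, "tz": -0.23, "fingers": 1},
    {"wx": -0.93, "wy": -0.23, "wz": 0.23, "tx": 0.03, "ty": 0.59, "tz": -0.19, "fingers": 1},
    {"wx": -0.93, "wy": -0.23, "wz": 0.23, "tx": 0.04, "ty": 0.6, "tz": -0.14, "fingers": 1},
    {"wx": -0.93, "wy": -0.23, "wz": 0.23, "tx": 0.05, "ty": 0.61, "tz": -0.09, "fingers": 1},
    {"wx": 0, "wy": 0, "wz": 0, "tx": 0, "ty": 0, "tz": 0, "fingers": 1}
  ]
}}

```text
t: 13.9
position: [0.5566, 0.1578, 0.1886]
tcp_rot: [-0.077, 0.695, 0.081, 0.71]
wrist_force: [0.5, -0.6, -1.1]
gripper_width: 0.69
```

Run:
```python
from h import *
print(w2c(arm.sense()["position"]))
plan(c2w(0,-.064,.10),down(CY),3)
S=cap("side")
a=S["img"][60:220,180:350,::-1]
cv2.imwrite("pics/c6.png",cv2.resize(a,None,fx=3.5,fy=3.5,interpolation=cv2.INTER_CUBIC))
```

```text
[ 0.00072588 -0.05371677  0.18860995]
rows 3 total t [ 2.95 -0.35 -0.1 ] w/row [ 0.14  0.09 -0.01]
[0.98, -0.12, -0.03] [0.98, -0.12, -0.03] [0.98, -0.12, -0.02]
```

View pics/c6.png

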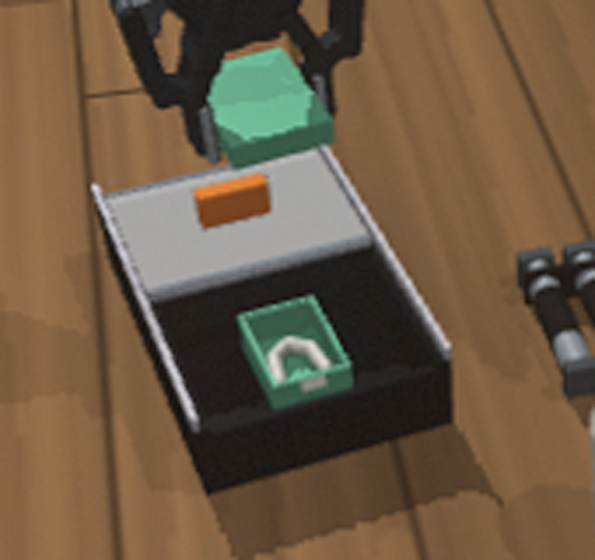

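```bash
cat >> h.py <<'E'
def green(img,near,hull=True):
    h=cv2.cvtColor(img,cv2.COLOR_RGB2HSV); m=cv2.inRange(h,(68,70,40),(92,255,255))
    k,l,st,ce=cv2.connectedComponentsWithStats(m)
    ok=[j for j in range(1,k) if st[j,4]>100]; j=min(ok,key=lambda j:np.hypot(*(ce[j]-near)))
    o=(l==j).astype(np.uint8)
    if hull: cv2.fillConvexPoly(o,cv2.convexHull(np.argwhere(o)[:,::-1].astype(np.int32)),1)
    return o>0
def up(m): return cv2.resize(m.astype(np.float32),None,fx=4,fy=4,interpolation=cv2.INTER_LINEAR)>.5
def nm(cost,x0,st):
    x0=np.array(x0,float)
    for k in range(3):
        sim=np.vstack([x0]+[x0+np.eye(len(x0))[i]*st[i]/(-2)**k for i in range(len(x0))])
        r=minimize(cost,x0,method="Nelder-Mead",options=dict(initial_simplex=sim,xatol=5e-5,fatol=1e-6,maxiter=300));x0=r.x
    return x0,r.fun
def iou(a,b): return 1-(a&b).sum()/(a|b).sum()
BX=box(.052,.076,.020,.048)+[0,-.064,0]; WL=box(.168,.010,0,.056)+[0,-.125,0]
def fitbox(c,m,x0):
    M=up(m)
    def cost(x):
        R,t=planar(x); return iou(hullmask(c,BX@R.T+t)&~hullmask(c,WL@R.T+t),M)
    return nm(cost,x0,[.004,.004,.05])
E
python3 - <<'E'
from h import *
S=cap("side");s=arm.sense()
T=dict(cap("top"));T["img"]=cv2.imread("pics/t0.png")[:,:,::-1].copy()
S0=dict(S);S0["img"]=cv2.imread("pics/s0.png")[:,:,::-1].copy()
v=[(T,green(T["img"],(400,234))),(S0,green(S0["img"],(298,290)))]
for c,m in v: print(cv2.boundingRect(m.astype(np.uint8)),m.sum())
L,f=fit(v,box(.084,.06,0,.015),lean,LID,[.005,.005,.005,.1]);print("lid0",L.round(4),f)
for i in(0,1): print("  single",[np.round(q,4) for q in fit(v[i:i+1],box(.084,.06,0,.015),lambda x:lean([x[0],x[1],L[2],L[3]]),L[:2],[.005,.005])])
Rg=Ro.from_quat([.321,.631,-.593,.384]).as_matrix();pg=np.array([.5534,-.2117,.0234])
R,t=lean(L);rel=Rg.T@(t-pg);print("lid in tool",rel.round(4)); print((Rg.T@R).round(3))
m=green(S["img"],(257,160));print("box",cv2.boundingRect(m.astype(np.uint8)),fitbox(S,m,[*CAD,CY]))
m=green(S["img"],(257,91));print("lidmask",cv2.boundingRect(m.astype(np.uint8)))
Rt=Ro.from_quat(s["tcp_rot"]).as_matrix();p=s["position"]
Rl=np.stack([np.cross(Rt[:,2],-Rt[:,0]),Rt[:,2],-Rt[:,0]],1);M=up(m);B=box(.084,.06,0,.015)
for dx in(-.023,-.019,-.015):
    print("fit held, tool x",dx,nm(lambda x:iou(hullmask(S,B@Rl.T+p+Rt@np.array([dx,x[0],x[1]])),M),[0,0],[.004,.004]))
E
```

```text
(383, 216, 35, 39) 1108
(270, 273, 54, 35) 1552
lid0 [ 0.563  -0.2119  0.0418  3.2407] 0.06240125503729277
  single [array([ 0.5633, -0.2119]), np.float64(0.0354)]
  single [array([ 0.5625, -0.2117]), np.float64(0.0245)]
lid in tool [-0.0207 -0.001   0.0011]
[[ 0.002  0.001 -1.   ]
 [-1.    -0.005 -0.002]
 [-0.005  1.     0.001]]
box (248, 144, 33, 33) (array([0.54399794, 0.21112071, 0.22452023]), np.float64(0.16524947858174233))
lidmask (239, 74, 36, 34)
fit held, tool x -0.023 (array([-0.00188281, -0.00048828]), np.float64(0.11387409959285943))
fit held, tool x -0.019 (array([0.0051869, 0.0010137]), np.float64(0.10778101634773796))
fit held, tool x -0.015 (array([0.01062109, 0.00255469]), np.float64(0.10388200740646147))
```

Call:
{"op": "drive_tool", "data": {
  "increments": [
    {"wx": 0.42, "wy": 0.27, "wz": -0.03, "tx": 0.8, "ty": -0.2, "tz": -0.1, "fingers": 1},
    {"wx": 0, "wy": 0, "wz": 0, "tx": 0.9, "ty": -0.15, "tz": 0, "fingers": 1},
    {"wx": 0, "wy": 0, "wz": 0, "tx": 0.7, "ty": 0, "tz": 0, "fingers": 1},
    {"wx": 0, "wy": 0, "wz": 0, "tx": 0, "ty": 0, "tz": 0, "fingers": 1}
  ]
}}

```text
t: 14.45
position: [0.5611, 0.1427, 0.1163]
tcp_rot: [-0.061, 0.704, 0.06, 0.705]
wrist_force: [-0.8, 0.4, 0.9]
gripper_width: 0.693
```

Run:
```python
from h import *
print(w2c(arm.sense()["position"]))
plan(c2w(0,-.064,.055),down(.184),2)
```

```text
[ 0.00228776 -0.06942526  0.11626906]
rows 2 total t [ 2.04  0.19 -0.08] w/row [-0.07  0.    0.02]
[1.02, 0.09, -0.04] [1.02, 0.09, -0.04]
```

Call:
{"op": "drive_tool", "data": {
  "increments": [
    {"wx": -0.14, "wy": 0, "wz": 0.04, "tx": 0.7, "ty": 0.14, "tz": -0.05, "fingers": 1},
    {"wx": 0, "wy": 0, "wz": 0, "tx": 0.7, "ty": 0.04, "tz": -0.03, "fingers": 1},
    {"wx": 0, "wy": 0, "wz": 0, "tx": 0.5, "ty": 0, "tz": 0, "fingers": 1},
    {"wx": 0, "wy": 0, "wz": 0, "tx": 0, "ty": 0, "tz": 0, "fingers": 1}
  ]
}}

```text
t: 14.85
position: [0.5614, 0.1464, 0.0607]
tcp_rot: [-0.063, 0.703, 0.063, 0.706]
wrist_force: [-0.2, 0.4, -0.8]
gripper_width: 0.693
```

Run:
```python
from h import *
s=arm.sense();print(w2c(s["position"]))
plan(c2w(0,-.064,.040),down(.184),1)
S=cap("side");x,y,w,h=205,95,110,110;k=5
im=cv2.resize(S["img"][y:y+h,x:x+w,::-1],None,fx=k,fy=k,interpolation=cv2.INTER_CUBIC)
def dr(P,col):
    p=((proj(S,P)-[x,y]+.5)*k-.5).round().astype(int); cv2.polylines(im,[p.reshape(-1,1,2)],True,col,1)
dr([c2w(a,b,.048) for a,b in((-.026,-.102),(.026,-.102),(.026,-.026),(-.026,-.026))],(0,0,255))
Rt=Ro.from_quat(s["tcp_rot"]).as_matrix();o=s["position"]+Rt@np.array([-.0207,0,0])
for z in(0,.015): dr([o+Rt@np.array([-z,a,b]) for a,b in((-.042,-.03),(.042,-.03),(.042,.03),(-.042,.03))],(255,0,255))
dr([c2w(a,b,.066) for a,b in((-.084,-.13),(.084,-.13),(.084,.13),(-.084,.13))],(0,255,255))
cv2.imwrite("pics/c7.png",im)
```

```text
[ 0.00330934 -0.06588385  0.06072214]
rows 1 total t [ 0.69  0.06 -0.11] w/row [-0.06  0.04  0.  ]
[0.69, 0.06, -0.11]
```

View pics/c7.png

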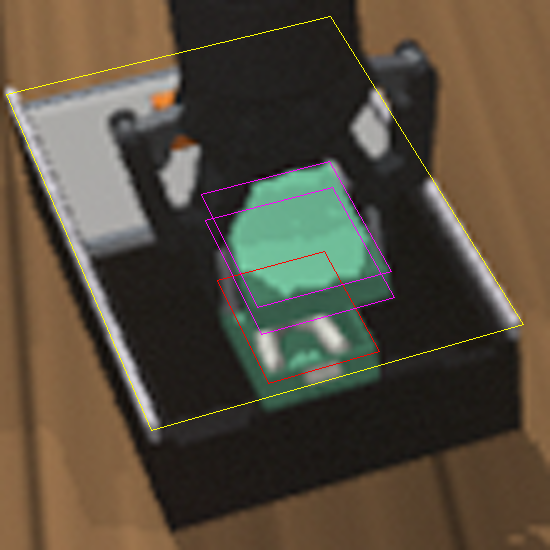

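Call:
{"op": "drive_tool", "data": {
  "increments": [
    {"wx": -0.06, "wy": 0.04, "wz": 0, "tx": 0.3, "ty": 0.08, "tz": -0.11, "fingers": 1},
    {"wx": 0, "wy": 0, "wz": 0, "tx": 0.25, "ty": 0, "tz": 0, "fingers": 1},
    {"wx": 0, "wy": 0, "wz": 0, "tx": 0, "ty": 0, "tz": 0, "fingers": 1}
  ]
}}

```text
t: 15.2
position: [0.5599, 0.1485, 0.0464]
tcp_rot: [-0.065, 0.702, 0.065, 0.706]
wrist_force: [0.6, 1.7, -0.3]
gripper_width: 0.693
```

Run:
```python
from h import *
s=arm.sense();print(w2c(s["position"]),s["wrist_force"])
plan(c2w(0,-.0635,.030),down(.184),1)
```

```text
[ 0.00218773 -0.06347998  0.04642198] [ 0.55493397  1.65239    -0.29440436]
rows 1 total t [ 0.55 -0.   -0.08] w/row [-0.    0.05  0.  ]
[0.55, -0.0, -0.08]
```

Call:
{"op": "drive_tool", "data": {
  "increments": [
    {"wx": 0, "wy": 0.05, "wz": 0, "tx": 0.2, "ty": 0, "tz": -0.09, "fingers": 1},
    {"wx": 0, "wy": 0, "wz": 0, "tx": 0.2, "ty": 0, "tz": 0, "fingers": 1},
    {"wx": 0, "wy": 0, "wz": 0, "tx": 0, "ty": 0, "tz": 0, "fingers": 1}
  ]
}}

```text
t: 15.5
position: [0.5574, 0.1481, 0.034]
tcp_rot: [-0.065, 0.704, 0.065, 0.704]
wrist_force: [0.1, 0.6, -0.8]
gripper_width: 0.687
```

Call:
{"op": "drive_tool", "data": {
  "increments": [
    {"wx": 0, "wy": 0, "wz": 0, "tx": 0.1, "ty": 0, "tz": 0, "fingers": 1}
  ]
}}

```text
t: 15.6
position: [0.5576, 0.1482, 0.031]
tcp_rot: [-0.065, 0.704, 0.065, 0.704]
wrist_force: [-0.6, -0.5, -0.7]
gripper_width: 0.692
```

Call:
{"op": "drive_tool", "data": {
  "increments": [
    {"wx": 0, "wy": 0, "wz": 0, "tx": 0.1, "ty": 0, "tz": 0, "fingers": 1}
  ]
}}

```text
t: 15.7
position: [0.5576, 0.1482, 0.0278]
tcp_rot: [-0.065, 0.704, 0.065, 0.704]
wrist_force: [-0.1, 0.1, 0.4]
gripper_width: 0.689
```

Run:
```python
from h import *
s=arm.sense();print(w2c(s["position"]),s["wrist_force"],s["wrist_torque"])
plan(c2w(0,-.0635,.020),down(.184),1)
```

```text
[-0.00013648 -0.06340432  0.02783817] [-0.09905422  0.11520042  0.36323768] [-0.03238838  0.02500446 -0.00405324]
rows 1 total t [ 0.26 -0.    0.  ] w/row [-0.    0.01  0.  ]
[0.26, -0.0, 0.0]
```

Call:
{"op": "drive_tool", "data": {
  "increments": [
    {"wx": 0, "wy": 0, "wz": 0, "tx": 0.07, "ty": 0, "tz": 0, "fingers": 1}
  ]
}}

```text
t: 15.8
position: [0.5576, 0.1482, 0.0255]
tcp_rot: [-0.065, 0.704, 0.065, 0.705]
wrist_force: [-0.9, -0.7, 1.0]
gripper_width: 0.694
```

Call:
{"op": "drive_tool", "data": {
  "increments": [
    {"wx": 0, "wy": 0, "wz": 0, "tx": 0.07, "ty": 0, "tz": 0, "fingers": 1}
  ]
}}

```text
t: 15.9
position: [0.5578, 0.1481, 0.0233]
tcp_rot: [-0.065, 0.704, 0.065, 0.705]
wrist_force: [-0.5, -1.2, 3.4]
gripper_width: 0.693
```

Call:
{"op": "drive_tool", "data": {
  "increments": [
    {"wx": 0, "wy": 0, "wz": 0, "tx": 0.07, "ty": 0, "tz": 0, "fingers": 1}
  ]
}}

```text
t: 16.0
position: [0.5579, 0.1481, 0.0212]
tcp_rot: [-0.065, 0.704, 0.065, 0.705]
wrist_force: [-0.7, -0.6, 5.1]
gripper_width: 0.695
```

Run:
```python
from h import *
s=arm.sense();print(w2c(s["position"]),s["wrist_force"],s["wrist_torque"])
```

```text
[ 0.00011604 -0.06350984  0.02119482] [-0.66842401 -0.59129922  5.08146456] [-0.13148665  0.12978208  0.00340584]
```

Call:
{"op": "drive_tool", "data": {
  "increments": [
    {"wx": 0, "wy": 0, "wz": 0, "tx": 0.07, "ty": 0, "tz": 0, "fingers": 1}
  ]
}}

```text
t: 16.1
position: [0.5581, 0.1481, 0.0192]
tcp_rot: [-0.065, 0.703, 0.065, 0.705]
wrist_force: [-0.4, -1.2, 6.8]
gripper_width: 0.696
```

Call:
{"op": "drive_tool", "data": {
  "increments": [
    {"wx": 0, "wy": 0, "wz": 0, "tx": 0.07, "ty": 0, "tz": 0, "fingers": 1}
  ]
}}

```text
t: 16.2
position: [0.5583, 0.1481, 0.0172]
tcp_rot: [-0.065, 0.703, 0.065, 0.705]
wrist_force: [-1.7, -0.8, 7.8]
gripper_width: 0.693
```

Run:
```python
from h import *
s=arm.sense();print(w2c(s["position"]),s["wrist_force"],s["wrist_torque"])
S=cap("side");x,y,w,h=205,95,110,110;k=5
im=cv2.resize(S["img"][y:y+h,x:x+w,::-1],None,fx=k,fy=k,interpolation=cv2.INTER_CUBIC)
cv2.imwrite("pics/c8.png",im)
```

```text
[ 0.00053738 -0.06355008  0.01722656] [-1.68875128 -0.76297142  7.76689712] [-0.111134    0.23319019  0.0146285 ]
```

View pics/c8.png

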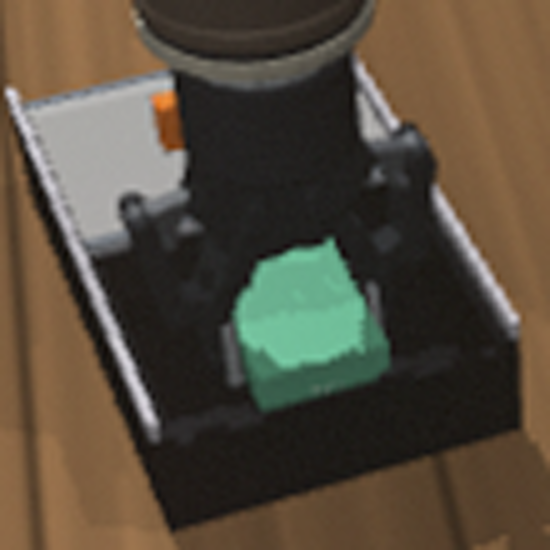

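Call:
{"op": "drive_tool", "data": {
  "increments": [
    {"wx": 0, "wy": 0.04, "wz": 0, "tx": 0.07, "ty": 0, "tz": -0.02, "fingers": 1}
  ]
}}

```text
t: 16.35
position: [0.5582, 0.1482, 0.0154]
tcp_rot: [-0.065, 0.704, 0.065, 0.704]
wrist_force: [-0.8, 0.0, 10.2]
gripper_width: 0.696
```

Call:
{"op": "drive_tool", "data": {
  "increments": [
    {"wx": 0, "wy": 0, "wz": 0, "tx": 0.07, "ty": 0, "tz": 0, "fingers": 1}
  ]
}}

```text
t: 16.45
position: [0.5586, 0.1483, 0.0136]
tcp_rot: [-0.065, 0.704, 0.065, 0.704]
wrist_force: [-3.4, -1.3, 10.7]
gripper_width: 0.691
```

Call:
{"op": "drive_tool", "data": {
  "increments": [
    {"wx": 0, "wy": 0, "wz": 0, "tx": 0.07, "ty": 0, "tz": 0, "fingers": 1}
  ]
}}

```text
t: 16.55
position: [0.5588, 0.1483, 0.0119]
tcp_rot: [-0.065, 0.704, 0.065, 0.705]
wrist_force: [-2.8, -0.8, 12.4]
gripper_width: 0.691
```

Run:
```python
from h import *
s=arm.sense();print(w2c(s["position"]),s["wrist_force"],s["wrist_torque"])
plan(s["position"],down(.184),1)
```

```text
[ 0.00106363 -0.0634804   0.01194465] [-2.79556455 -0.79110699 12.39668982] [-0.17723516  0.3904682  -0.03552957]
rows 1 total t [0. 0. 0.] w/row [-0.    0.01  0.  ]
[0.0, 0.0, 0.0]
```

Call:
{"op": "drive_tool", "data": {
  "increments": [
    {"wx": 0, "wy": 0, "wz": 0, "tx": 0.07, "ty": 0, "tz": -0.05, "fingers": 1}
  ]
}}

```text
t: 16.65
position: [0.5585, 0.1482, 0.0104]
tcp_rot: [-0.065, 0.703, 0.065, 0.705]
wrist_force: [5.2, 0.1, 10.9]
gripper_width: 0.692
```

Call:
{"op": "drive_tool", "data": {
  "increments": [
    {"wx": 0, "wy": 0, "wz": 0, "tx": 0.07, "ty": 0, "tz": -0.02, "fingers": 1}
  ]
}}

```text
t: 16.75
position: [0.5586, 0.1483, 0.0088]
tcp_rot: [-0.065, 0.702, 0.065, 0.706]
wrist_force: [-1.8, -1.1, 11.9]
gripper_width: 0.695
```

Call:
{"op": "drive_tool", "data": {
  "increments": [
    {"wx": 0, "wy": 0, "wz": 0, "tx": 0.07, "ty": 0, "tz": -0.02, "fingers": 1}
  ]
}}

```text
t: 16.85
position: [0.5586, 0.1483, 0.0072]
tcp_rot: [-0.065, 0.702, 0.065, 0.706]
wrist_force: [-1.4, -1.1, 13.6]
gripper_width: 0.691
```

Run:
```python
from h import *
s=arm.sense();print(w2c(s["position"]),s["wrist_force"],s["wrist_torque"])
plan(s["position"],down(.184),1)
```

```text
[ 0.00088289 -0.06345308  0.00724309] [-1.43273296 -1.0723645  13.60137936] [-0.22007808  0.49815873 -0.02520754]
rows 1 total t [0. 0. 0.] w/row [-0.    0.07 -0.  ]
[0.0, 0.0, 0.0]
```

Call:
{"op": "drive_tool", "data": {
  "increments": [
    {"wx": 0, "wy": 0.07, "wz": 0, "tx": -0.15, "ty": 0, "tz": -0.02, "fingers": 1}
  ]
}}

```text
t: 16.95
position: [0.5584, 0.1483, 0.0118]
tcp_rot: [-0.065, 0.704, 0.065, 0.705]
wrist_force: [0.9, -0.4, 7.3]
gripper_width: 0.695
```

Call:
{"op": "drive_tool", "data": {
  "increments": [
    {"wx": 0, "wy": 0, "wz": 0, "tx": -0.15, "ty": 0, "tz": 0, "fingers": 1}
  ]
}}

```text
t: 17.05
position: [0.5586, 0.1483, 0.0166]
tcp_rot: [-0.065, 0.704, 0.065, 0.705]
wrist_force: [-0.8, -1.0, 0.4]
gripper_width: 0.69
```

Run:
```python
from h import *
s=arm.sense();print(w2c(s["position"]),s["wrist_force"],s["wrist_torque"])
plan(s["position"],down(.184),1)
```

```text
[ 0.00087355 -0.06348182  0.01658854] [-0.82322926 -0.99161287  0.3559905 ] [-0.13889591  0.13696135 -0.04022032]
rows 1 total t [0. 0. 0.] w/row [-0.    0.01 -0.  ]
[0.0, 0.0, 0.0]
```

Call:
{"op": "drive_tool", "data": {
  "increments": [
    {"wx": 0, "wy": 0, "wz": 0, "tx": 0, "ty": 0, "tz": 0, "fingers": -0.8},
    {"wx": 0, "wy": 0, "wz": 0, "tx": 0, "ty": 0, "tz": 0, "fingers": -0.8},
    {"wx": 0, "wy": 0, "wz": 0, "tx": 0, "ty": 0, "tz": 0, "fingers": -0.8},
    {"wx": 0, "wy": 0, "wz": 0, "tx": -0.3, "ty": 0, "tz": 0, "fingers": -0.8},
    {"wx": 0, "wy": 0, "wz": 0, "tx": -1, "ty": 0, "tz": 0, "fingers": -0.8},
    {"wx": 0, "wy": 0, "wz": 0, "tx": -1, "ty": 0, "tz": 0, "fingers": -0.8},
    {"wx": 0, "wy": 0, "wz": 0, "tx": -1, "ty": 0, "tz": 0, "fingers": 1},
    {"wx": 0, "wy": 0, "wz": 0, "tx": -1, "ty": 0, "tz": 0, "fingers": 1},
    {"wx": 0, "wy": 0, "wz": 0, "tx": 0, "ty": 1, "tz": 0, "fingers": 1},
    {"wx": 0, "wy": 0, "wz": 0, "tx": 0, "ty": 1, "tz": 0, "fingers": 1},
    {"wx": 0, "wy": 0, "wz": 0, "tx": 0, "ty": 1, "tz": 0, "fingers": 1},
    {"wx": 0, "wy": 0, "wz": 0, "tx": 0, "ty": 1, "tz": 0, "fingers": 1}
  ]
}}

```text
t: 18.25
position: [0.5364, 0.2666, 0.1547]
tcp_rot: [-0.063, 0.704, 0.063, 0.705]
wrist_force: [0.6, 0.1, -0.8]
gripper_width: 0.0
```

Run:
```python
from h import *
s=arm.sense();print(w2c(s["position"]),s["wrist_force"])
plan(c2w(0,.108,.12),down(.184))
S=cap("side");x,y,w,h=205,95,110,110;k=5
im=cv2.resize(S["img"][y:y+h,x:x+w,::-1],None,fx=k,fy=k,interpolation=cv2.INTER_CUBIC)
for z in(.037,.052):
    p=((proj(S,[c2w(a,b,z) for a,b in((-.03,-.1055),(.03,-.1055),(.03,-.0215),(-.03,-.0215))])-[x,y]+.5)*k-.5).round().astype(int); cv2.polylines(im,[p.reshape(-1,1,2)],True,(0,0,255),1)
cv2.imwrite("pics/c9.png",im)
```

```text
[0.00092192 0.05691154 0.15468835] [ 0.61684471  0.10096137 -0.83416509]
rows 3 total t [ 1.16  1.7  -0.05] w/row [-0.02  0.01 -0.  ]
[0.39, 0.57, -0.02] [0.39, 0.57, -0.01] [0.39, 0.57, -0.01]
```

View pics/c9.png

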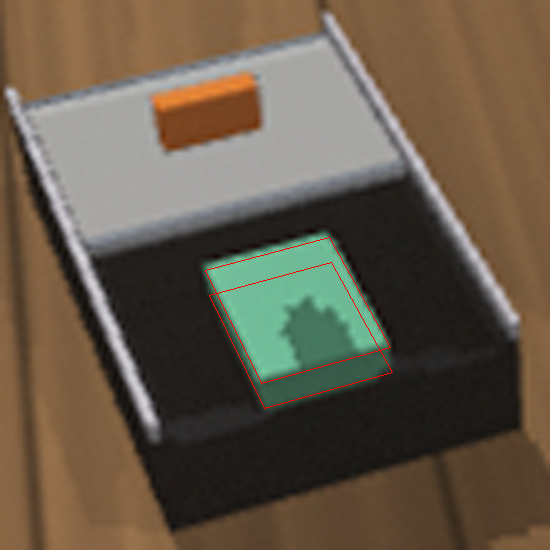

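Call:
{"op": "drive_tool", "data": {
  "increments": [
    {"wx": 0, "wy": 0, "wz": 0, "tx": 0.2, "ty": 0.7, "tz": -0.02, "fingers": 1},
    {"wx": 0, "wy": 0, "wz": 0, "tx": 0.4, "ty": 0.7, "tz": -0.01, "fingers": 1},
    {"wx": 0, "wy": 0, "wz": 0, "tx": 0.5, "ty": 0.2, "tz": -0.02, "fingers": 1},
    {"wx": 0, "wy": 0, "wz": 0, "tx": 0, "ty": 0, "tz": 0, "fingers": 1}
  ]
}}

```text
t: 18.7
position: [0.5249, 0.3207, 0.1226]
tcp_rot: [-0.064, 0.703, 0.065, 0.706]
wrist_force: [0.3, 0.4, -0.4]
gripper_width: -0.003
```

Run:
```python
from h import *
s=arm.sense();print(w2c(s["position"]),s["wrist_force"])
plan(c2w(0,.103,.072),down(.184),3)
```

```text
[-0.00031456  0.11219746  0.12263527] [ 0.25857718  0.40784297 -0.39949171]
rows 3 total t [ 1.69 -0.31  0.  ] w/row [-0.01  0.02 -0.01]
[0.56, -0.1, 0.0] [0.56, -0.1, 0.0] [0.56, -0.1, 0.0]
```

Call:
{"op": "drive_tool", "data": {
  "increments": [
    {"wx": 0, "wy": 0, "wz": 0, "tx": 0.56, "ty": -0.05, "tz": 0, "fingers": 1},
    {"wx": 0, "wy": 0, "wz": 0, "tx": 0.56, "ty": -0.05, "tz": 0, "fingers": 1},
    {"wx": 0, "wy": 0, "wz": 0, "tx": 0.45, "ty": 0, "tz": 0, "fingers": 1},
    {"wx": 0, "wy": 0, "wz": 0, "tx": 0, "ty": 0, "tz": 0, "fingers": 1},
    {"wx": 0, "wy": 0, "wz": 0, "tx": 0, "ty": -0.3, "tz": 0, "fingers": 1},
    {"wx": 0, "wy": 0, "wz": 0, "tx": 0, "ty": -0.3, "tz": 0, "fingers": 1},
    {"wx": 0, "wy": 0, "wz": 0, "tx": 0, "ty": -0.3, "tz": 0, "fingers": 1},
    {"wx": 0, "wy": 0, "wz": 0, "tx": 0, "ty": -0.3, "tz": 0, "fingers": 1}
  ]
}}

```text
t: 19.5
position: [0.5345, 0.2771, 0.077]
tcp_rot: [-0.063, 0.702, 0.065, 0.706]
wrist_force: [-1.1, 1.6, -1.1]
gripper_width: -0.0
```

Run:
```python
from h import *
s=arm.sense();print(w2c(s["position"]),s["wrist_force"])
plan(c2w(0,-.03,.072),down(.184),3)
```

```text
[0.00097604 0.06754144 0.07699075] [-1.09959703  1.59579875 -1.14468567]
rows 3 total t [ 0.16 -3.25 -0.02] w/row [-0.01  0.02 -0.01]
[0.05, -1.08, -0.01] [0.05, -1.08, -0.01] [0.05, -1.08, -0.01]
```

Call:
{"op": "drive_tool", "data": {
  "increments": [
    {"wx": 0, "wy": 0, "wz": 0, "tx": 0.05, "ty": -0.3, "tz": 0, "fingers": 1},
    {"wx": 0, "wy": 0, "wz": 0, "tx": 0.05, "ty": -0.3, "tz": 0, "fingers": 1}
  ]
}}

```text
t: 19.7
position: [0.5387, 0.2577, 0.0749]
tcp_rot: [-0.063, 0.701, 0.065, 0.707]
wrist_force: [-0.8, 1.6, 1.0]
gripper_width: 0.002
```

Call:
{"op": "drive_tool", "data": {
  "increments": [
    {"wx": 0, "wy": 0, "wz": 0, "tx": 0, "ty": -0.2, "tz": 0, "fingers": 1},
    {"wx": 0, "wy": 0, "wz": 0, "tx": 0, "ty": -0.2, "tz": 0, "fingers": 1}
  ]
}}

```text
t: 19.9
position: [0.5412, 0.2443, 0.0748]
tcp_rot: [-0.062, 0.701, 0.065, 0.707]
wrist_force: [-0.8, 1.9, 0.9]
gripper_width: 0.002
```

Call:
{"op": "drive_tool", "data": {
  "increments": [
    {"wx": 0, "wy": 0, "wz": 0, "tx": 0, "ty": -0.3, "tz": 0, "fingers": 1},
    {"wx": 0, "wy": 0, "wz": 0, "tx": 0, "ty": -0.3, "tz": 0, "fingers": 1},
    {"wx": 0, "wy": 0, "wz": 0, "tx": 0, "ty": -0.3, "tz": 0, "fingers": 1},
    {"wx": 0, "wy": 0, "wz": 0, "tx": 0, "ty": -0.3, "tz": 0, "fingers": 1}
  ]
}}

```text
t: 20.3
position: [0.5482, 0.2063, 0.0748]
tcp_rot: [-0.063, 0.701, 0.065, 0.707]
wrist_force: [0.1, 1.9, 1.1]
gripper_width: 0.0
```

Run:
```python
from h import *
s=arm.sense();print(w2c(s["position"]),s["wrist_force"])
plan(c2w(0,-.0435,.072),down(.184),3)
```

```text
[ 0.00139615 -0.00450814  0.07477098] [0.10974178 1.94283533 1.13829146]
rows 3 total t [ 0.09 -1.3  -0.04] w/row [-0.01  0.03 -0.01]
[0.03, -0.43, -0.01] [0.03, -0.43, -0.01] [0.03, -0.43, -0.01]
```

Call:
{"op": "drive_tool", "data": {
  "increments": [
    {"wx": 0, "wy": 0, "wz": 0, "tx": 0.02, "ty": -0.3, "tz": -0.02, "fingers": 1},
    {"wx": 0, "wy": 0, "wz": 0, "tx": 0, "ty": -0.3, "tz": -0.02, "fingers": 1},
    {"wx": 0, "wy": 0, "wz": 0, "tx": 0, "ty": -0.3, "tz": 0, "fingers": 1}
  ]
}}

```text
t: 20.6
position: [0.5527, 0.1771, 0.0741]
tcp_rot: [-0.063, 0.701, 0.065, 0.707]
wrist_force: [-0.0, 1.7, 2.8]
gripper_width: -0.001
```

Call:
{"op": "drive_tool", "data": {
  "increments": [
    {"wx": 0, "wy": 0, "wz": 0, "tx": 0, "ty": -0.12, "tz": 0, "fingers": 1},
    {"wx": 0, "wy": 0, "wz": 0, "tx": 0, "ty": -0.1, "tz": 0, "fingers": 1}
  ]
}}

```text
t: 20.8
position: [0.5541, 0.169, 0.0741]
tcp_rot: [-0.062, 0.701, 0.065, 0.707]
wrist_force: [0.6, 1.8, 0.9]
gripper_width: -0.0
```

Call:
{"op": "drive_tool", "data": {
  "increments": [
    {"wx": 0, "wy": 0, "wz": 0, "tx": 0, "ty": -0.07, "tz": 0, "fingers": 1}
  ]
}}

```text
t: 20.9
position: [0.5545, 0.1669, 0.0741]
tcp_rot: [-0.062, 0.701, 0.065, 0.707]
wrist_force: [-3.6, 26.0, 1.4]
gripper_width: 0.003
```

Call:
{"op": "drive_tool", "data": {
  "increments": [
    {"wx": 0, "wy": 0, "wz": 0, "tx": 0, "ty": -0.07, "tz": 0, "fingers": 1}
  ]
}}

```text
t: 21.0
position: [0.5546, 0.1667, 0.0742]
tcp_rot: [-0.061, 0.701, 0.065, 0.707]
wrist_force: [-8.0, 40.1, 0.7]
gripper_width: 0.001
```

Run:
```python
from h import *
s=arm.sense();print(w2c(s["position"]),s["wrist_force"])
```

```text
[ 0.00033512 -0.04458555  0.07415764] [-7.97803264 40.05426003  0.65701796]
```

Call:
{"op": "drive_tool", "data": {
  "increments": [
    {"wx": 0, "wy": 0, "wz": 0, "tx": 0, "ty": 0.3, "tz": 0, "fingers": 1},
    {"wx": 0, "wy": 0, "wz": 0, "tx": -0.3, "ty": 0.4, "tz": 0, "fingers": 1},
    {"wx": 0, "wy": 0, "wz": 0, "tx": -1, "ty": 0.3, "tz": 0, "fingers": 1},
    {"wx": 0, "wy": 0, "wz": 0, "tx": -1, "ty": 0.6, "tz": 0, "fingers": 1},
    {"wx": 0, "wy": 0, "wz": 0, "tx": -1, "ty": 1, "tz": 0, "fingers": 1},
    {"wx": 0, "wy": 0, "wz": 0, "tx": -0.5, "ty": 1, "tz": 0, "fingers": 1},
    {"wx": 0, "wy": 0, "wz": 0, "tx": 0, "ty": 1, "tz": 0, "fingers": 1},
    {"wx": 0, "wy": 0, "wz": 0, "tx": 0, "ty": 1, "tz": 0, "fingers": 1},
    {"wx": 0, "wy": 0, "wz": 0, "tx": 0, "ty": 1, "tz": 0, "fingers": 1},
    {"wx": 0, "wy": 0, "wz": 0, "tx": 0, "ty": 0, "tz": 0, "fingers": 1}
  ]
}}

```text
t: 22.0
position: [0.5141, 0.372, 0.1996]
tcp_rot: [-0.061, 0.701, 0.066, 0.707]
wrist_force: [-0.1, -0.2, -0.2]
gripper_width: -0.001
```

Run:
```python
from h import *
S=cap("side");T=cap("top")
for n,c in(("top",T),("side",S)):
    h=cv2.cvtColor(c["img"],cv2.COLOR_RGB2HSV); m=cv2.inRange(h,(5,180,120),(18,255,255))
    k,l,st,ce=cv2.connectedComponentsWithStats(m); j=1+st[1:,4].argmax(); print(n,ce[j],w2c(atz(c,ce[j],.08)).round(4))
    for q in("cup","tin","handles"): print(q,[atz(c,r["at"][::-1],0).round(3)[:2] for r in spotter.landmark_of(n,q)[:1]])
a=S["img"][90:260,200:420,::-1];cv2.imwrite("pics/c10.png",cv2.resize(a,None,fx=3.5,fy=3.5,interpolation=cv2.INTER_CUBIC))
print(arm.sense()["position"],arm.sense()["t"])
```

```text
top [229.97727273 242.42424242] [-0.0013 -0.0633  0.08  ]
cup [array([ 0.746, -0.02 ])]
tin [array([ 0.755, -0.175])]
handles [array([0.759, 0.171])]
side [261.19496855 146.83018868] [-0.0031 -0.0636  0.08  ]
cup [array([ 0.746, -0.026])]
tin [array([ 0.754, -0.16 ])]
handles [array([0.762, 0.171])]
[0.51537935 0.36749552 0.19880293] 22.4
```

View pics/c10.png

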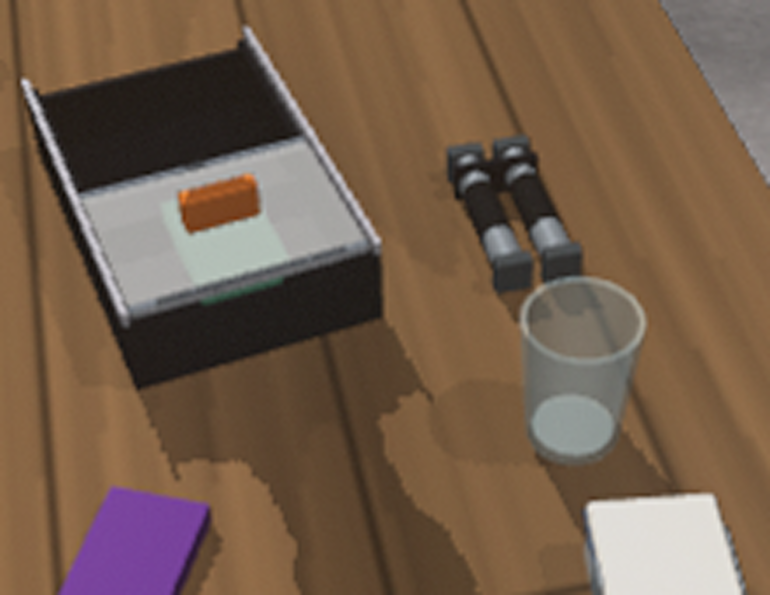

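The cover is shut: the rib is at own y = -63.5 mm in both cameras, where -64 mm would be fully shut. The lid shows through it (crop 230, 250), and the cup, tin and handles are where they were. I'm handing the job in.

```bash
python3 -c "
from plant import arm
print(arm.job_done())"
```

```text
the job is handed in; nothing more can be done
None
```

The lid is snapped home on the mint box, the clear cover is pushed fully shut over it, and the job is handed in at about 22 s of the 72 s allowed. The hand-in returned no verdict, so what follows rests on my own checks.

**What I did:** I pushed the cover open to its end stop. I then took the smaller green lid off the stand, lowered it over the box and pressed it down. The highest downward force I read on the lid was about 13.6 N, and I took a drop in force near 12 N as the snap. Last, I let go and pushed the cover shut to its stop.

**Checks that agreed:**
- **Lid home:** lifting slightly while still gripping, the force fell to about 0 N at the height expected for a lid that is home. A picture before closing matched the home outline to about one pixel (2 mm).
- **Cover shut:** the grip rib sits at -63 to -64 mm along the caddy in both cameras. I worked out -64 mm as fully shut, and the cover also met its stop there.
- **Cup, tin and handles:** all were found within about 1 cm of their first positions, which is about the detector's own scatter. The cup was upright.

**Checks that disagreed or fell short:**
- **Caddy position:** a fit to the box's outline in the side view put the caddy's turn at 0.22 rad, against 0.186 rad from the full caddy outline. The two box centres were only about 1 mm apart, so I used the full-outline turn (0.184 to 0.186 rad) and a box centre close to that fit.
- **Cover stops:** the fingers read about 45 N at the open stop and 40 N at the shut stop. That was against the cover rather than the lid, but more than I intended.

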